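Fit the loose knob to the sprung D-spindle of a bench supply

TASK

Open the blue case's lid all the way until it leans back on its stop, then take the loose black bar-grip knob, turn it so that its D-shaped hole matches the D-shaped brass spindle inside the case, and push it fully onto the spindle. Press the knob on down against the spindle's spring, nearly as far as it goes, and finish while still holding it pressed down, with the lid still open. Leave the other things on the bench where they are.

Things in the scene. Friction and masses are not known exactly. Their poses are not given: they have to be found in the camera images.
- lid (a joint): Opening angle of the case's lid (rad): 0 shut, grows as the front edge rises, 1.85 at its stop, where it leans back and stays by its own weight. Not latched, 0.3 kg, loose hinge; it falls shut if let go below about 1.5.
- lid_handle (a point): Middle of the lid's steel bar handle, round, 10 mm thick, 100 mm long, on two end posts, parallel to the hinge; its centre line is 45 mm above the lid's outer face, 12 mm behind its front edge, 128 mm above the bench when shut. Moves with the lid; lid shut, x points to the hinge, y along the bar, z up. When the lid is open, handle and outer face are on the far side.
- lid_hinge (a point): Middle of the hinge line, along the top of the case's far wall, 75 mm above the bench (at the lid's underside). y is along the hinge; axes turn with the lid. Lid shut, the handle bar's centre lies 168 mm towards -x and 53 mm up from here; it swings about this line, up and over away from the robot.
- case: Blue fixed case of a bench supply, 180 (x) by 240 (y) by 75 mm high, walls 6 mm, plus 8 mm lid. Origin at the centre of its underside on the bench; x points to the hinged far side. Inside, a light grey panel 45 mm above the bench (30 mm below the rim); the spindle stands on it at x = -20, y = -40 mm; a flat meter and three short terminals on the y > 0 half.
- spindle_tip (a point): Top end, on the axis, of the upright brass D-spindle in the case: 12 mm diameter, one flat 3 mm from the axis over its whole length, top 2 mm tapered, on a flat black collar disc whose red mark lies on the flat's side. z up; x points from the axis square out through the flat. Unpressed, the tip is 23 mm above the panel, 68 mm above the bench. Its angle varies; stiff to turn (0.35 N m).
- spindle (a joint): How far the spindle is pressed down (m): 0 released, 0.008 at the bottom stop. A spring resists with 6 N at the first movement and 10 N fully down, and pushes it back up when let go.
- knob: Loose black knob, about 60 g, upright on the bench. Origin at the centre of its underside, z up. Twelve-sided skirt 54 mm across, 16 mm high; on it a bar grip 48 mm long (x), 22 mm wide (y), from 16 to 42 mm above the underside. White pointer line on top and end of the bar at its +x end. To fit, its x must point as x of the spindle tip (pointer over the flat).
- knob_bore (a point): Mouth of the D-shaped hole in the knob's underside (same point and axes as the knob's origin): 14 mm deep, 13.6 mm across, flat wall 3.8 mm from the axis on the +x (pointer) side: 0.8 mm clearance all round; the first 2.5 mm flared by 1.7 mm more. Fully on, this point is 14 mm below the spindle tip and the skirt 9 mm above the panel.
- spool: Bystander: solder spool with green flanges, 60 mm across, 42 mm high, standing; origin at the centre of its underside.
- dish: Bystander: small steel dish, 72 mm across, 22 mm high; origin under its centre.
- tester: Bystander: yellow hand-held tester lying flat, 150 by 78 by 40 mm; origin under its centre, long side along x.
- flux: Bystander: amber bottle with black cap, 28 mm across, 65 mm high; origin under its centre.
- driver: Bystander: screwdriver with red handle lying along its x axis.
- spare_knob: Bystander: small round aluminium knob, 34 mm across, 18 mm high, not the one to fit; origin under its centre.
- heatsink: Bystander: finned aluminium heat sink, 50 by 60 by 28 mm; origin under its centre.
Not all that is in view belongs to the job. There is more than one size of the knob; the job needs the largest.

How it is judged:
On the way, in this order (a step that is already met when the one before it is completed fails the run):
1. the lid is open and resting on its stop (value of joint lid above 1.7 rad and velocity of joint lid below 0.1 rad/s), for 0.3 s.
2. the knob is fully on the spindle, its D matched (z of knob in the frame of spindle_tip below -0.0115 m and horizontal distance between knob and spindle_tip below 0.004 m and angle between the x axis of knob and the x axis of spindle_tip, either way round below 0.25 rad and angle between knob's own z axis and vertical below 0.12 rad), for 0.1 s.
At the end, for the whole second after the job is handed in: Lid beyond 1.7 rad; knob at rest on the spindle (origin 11.5 mm or more below the tip, within 4 mm of the axis, matched within 0.25 rad, upright within 0.12 rad), fingers still on it, spindle pressed down over 4 of its 8 mm, over 4 N between knob and spindle (all of step 2 and value of joint lid above 1.7 rad and value of joint spindle above 0.004 m and contact force between knob and spindle above 4 N and contact force between the fingers and knob above 3 N and linear speed of knob below 0.02 m/s); the arm keeps its last pose, push and grip.
It fails at once if one of the bystanders (spool, dish, tester, flux, driver, spare knob, heatsink) is moved more than 30 mm (distance of any of spool, dish, tester, flux, driver, spare_knob, heatsink from where it was at the start of the episode above 0.03 m).
It also fails if it takes over 67 s, if anything falls off the work surface, if the arm or the gripper's body presses on something with over 40 N, if the wrist force passes 120 N, or if a joint passes its speed limit or range.

ROBOT

A 7-joint arm with a two-finger parallel gripper is mounted at the origin on the work surface. World frame = base frame: x ahead of the robot, y to its left, z up, the work surface at z = 0. Lengths are in m, angles in rad, forces in N, time in s.
With the tool pointing down it reaches from about 0.425 to 0.925 m from the base axis. Payload 6.8 kg.
Tool frame: the origin (TCP) lies on the front face of the gripper's body, between the roots of the fingers; the fingertips stand 73 mm ahead of it and the grasp point (between the pads) lies 54 mm ahead of it; z points along the fingers, x is the direction in which the jaws open and shut, and the axes are right-handed (so a half turn about z gives the same grasp; the last joint's range is limited). The gripper opens to 85 mm and grips with 20 to 120 N. Pads are 22 mm wide; open, the fingers measure 114 mm over their backs; the gripper's body (76 mm by 85 mm) begins 54 mm behind the grasp point. The pads swing forward as they close: fully open they stand 13 mm farther back than shut.
Start: joints at [-1.238, 0.477, 0.022, 1.555, -0.011, 1.109, -0.083], TCP at [0.288, 0.61, 0.304] pointing down, gripper open.
Joint ranges: [-2.96, 2.96], [-0.34, 2.1], [-1.41, 1.46], [0.24, 2.44], [-1.37, 4.51], [0.17, 1.92], [-2.96, 2.96]. Speed limits (rad/s): [2.39, 2.39, 3.14, 3.14, 3.14, 3.14, 3.14].

INTERFACE

Orientations are given as a unit quaternion [w, x, y, z].
In Python, from station import get_obs, read_camera, hand_in gives the robot as it stands. The module is installed in compiled form; this text tells all that it offers.
- The arm moves only by the shell command python3 -m creep 'ROWS' [FORCE]. ROWS is JSON, a list that holds one entry, the list of rows, each a list of 7 numbers: the turn, a rotation vector about the tool's x, y, z in rad, then the shift along the tool's x, y, z in m, then the finger opening in m, from 0 to 0.0854. A call has 1 to 20 rows; each row shifts and turns the pose as measured when the row begins, along the tool's axes as they then stand; what a row does not reach is not made up. A row lasts 1/12 s, in which the tool goes at most 41.7 mm and 7.16 degrees, less where a joint would pass 70% of its speed; a pose out of reach is approached as far as the arm can. A call is refused whole if a number of a shift passes 0.0417 or a number of a turn 0.125, either way. A call with a gripper value outside its range is refused whole. The fingers move at their own pace and stop on an object; FORCE is the grip in N (left out, the last holds). Time passes only in rows, so rows that do not move let the fingers close. It gives the time, the measured TCP pose, the force and the opening at its end, in the units of the state.
- get_obs(): the state, without advancing time (a new reading comes with each control period).
- read_camera(name): name is "scene" or "top" or "wrist"; returns a dict with "color" (384x512x3 uint8, red, green, blue), "range_z" (384x512 float32, m along the optical axis (not along the pixel's ray), 0 where there is no reading), "fovy" (degrees; the focal length in pixels is half the picture's height over the tangent of half this angle, whatever the lens; pixels are square), "cx", "cy" (the principal point, pixels), "rvec" (rotation vector, rad) and "tvec" (3), from world to camera coordinates, as OpenCV has them. Camera axes: x right, y down, z forward; pixel columns grow to the right and rows downward; lengths in m; the calibration is good to about 2 mm. A picture is of the moment at which its call begins.
- hand_in(): hands the job in, once; it reports no verdict.
The state is a dict: "t": time; "q": joint angles; "joint_vel": joint speeds; "joint_torque": joint torques, N m; "eef_pos": TCP position; "tool_rot": TCP orientation; "contact_force": force on the tool from outside, world axes, zero at the start; "torque": the same for the moment, N m; "gripper_width": opening from 0.0 (shut) to 1.0 (fully open).
Only numpy, scipy, OpenCV 4.12 (cv2) and the standard library are available. Lean on these libraries where they do the work, as an engineer would, in place of code of your own. Each camera call takes 0.05 s, during which the arm holds its last target.

## Working session

There is one attempt and no reset: what is moved stays moved. The work goes in short steps, Python scripts to look and compute and a shell command to move; the robot and the scene stay as the last step left them, time stands still between calls to the robot, and variables do not carry over. Pictures are saved under pics/ and viewed, and the job is handed in when it is done.

```bash
mkdir -p pics; ls; cat > h.py <<'E'
import numpy as np, cv2
from station import get_obs, read_camera, hand_in
from scipy.spatial.transform import Rotation as R
def K(c):
    h,w=c["color"].shape[:2]; f=h/2/np.tan(np.radians(c["fovy"])/2); return f,c["cx"],c["cy"]
def pose(c):
    Rm=R.from_rotvec(np.ravel(c["rvec"])).as_matrix(); t=np.ravel(c["tvec"]); return Rm,t,-Rm.T@t
def ray(c,u,v):
    f,cx,cy=K(c); Rm,t,o=pose(c); return o,Rm.T@np.array([(u-cx)/f,(v-cy)/f,1.0])
def onz(c,u,v,z):
    o,d=ray(c,u,v); return o+d*(z-o[2])/d[2]
def cloud(c):
    f,cx,cy=K(c); Rm,t,o=pose(c); z=c["range_z"]; v,u=np.mgrid[:z.shape[0],:z.shape[1]]
    p=np.stack([(u-cx)/f*z,(v-cy)/f*z,z],-1); P=(p-t)@Rm; P[z==0]=np.nan; return P
def proj(c,p):
    f,cx,cy=K(c); Rm,t,o=pose(c); q=Rm@np.array(p)+t; return q[0]/q[2]*f+cx,q[1]/q[2]*f+cy
def tri(a,b):
    (o1,d1),(o2,d2)=a,b; A=np.stack([d1,-d2],1); s=np.linalg.lstsq(A,o2-o1,rcond=None)[0]
    p=o1+d1*s[0];q=o2+d2*s[1]; return (p+q)/2,np.linalg.norm(p-q)
def save(n,c,box=None,k=1):
    im=c["color"][:,:,::-1]
    if box: x0,y0,x1,y1=box; im=im[y0:y1,x0:x1]
    cv2.imwrite("pics/"+n+".png",cv2.resize(im,None,fx=k,fy=k,interpolation=cv2.INTER_CUBIC) if k!=1 else im)
def toolrel(dp):
    o=get_obs(); q=o["tool_rot"]; r=R.from_quat([q[1],q[2],q[3],q[0]]); return r.inv().apply(dp)
def st():
    o=get_obs(); q=o["tool_rot"]; m=R.from_quat([q[1],q[2],q[3],q[0]]).as_matrix()
    print("t",round(o["t"],2),"p",np.round(o["eef_pos"],4),"q",np.round(o["q"],3),"F",np.round(o["contact_force"],1),"T",np.round(o["torque"],2),"g",round(float(o["gripper_width"]),3)); print(np.round(m,3))
E
python3 - <<'E'
from h import *
import pickle
cs={n:read_camera(n) for n in("scene","top","wrist")}
pickle.dump(cs,open("c0.pkl","wb"))
for n,c in cs.items(): save("a_"+n,c); print(n,np.round(pose(c)[2],3),c["fovy"])
st()
E
```

```text
pics
scene [ 1.014 -0.705  0.982] 48.90714924959533
top [ 0.35  -0.081  1.165] 51.81991052497925
wrist [0.224 0.641 0.373] 66.34095378731551
t 0.15 p [0.2879 0.6102 0.3031] q [-1.238  0.478  0.022  1.556 -0.011  1.109 -0.083] F [0.6 0.2 0.8] T [-0.   -0.01 -0.04] g 0.999
[[ 0.427  0.904 -0.   ]
 [ 0.904 -0.427 -0.001]
 [-0.001  0.    -1.   ]]
```

View pics/a_top.png

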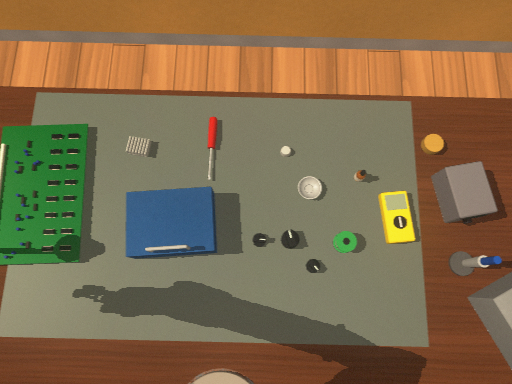

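View pics/a_scene.png

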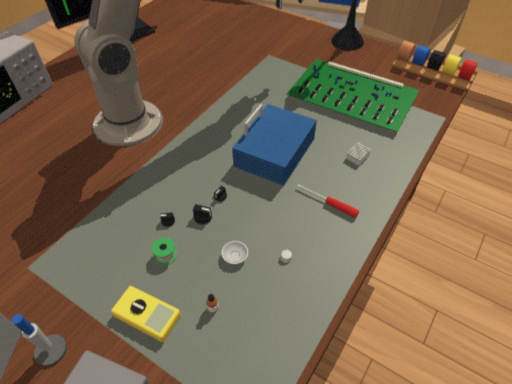

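View pics/a_wrist.png

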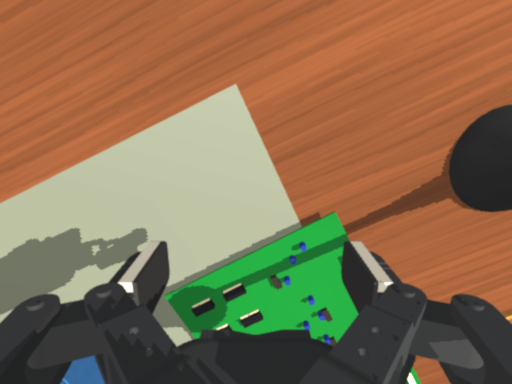

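The top view shows the blue case at about (170,222) with its handle bar at (166,248). The black knobs are at (290,239), (260,240) and (313,266). I'll measure them.

```bash
python3 - <<'E'
from h import *
import pickle
cs=pickle.load(open("c0.pkl","rb"))
t=cs["top"]; s=cs["scene"]
for n,c in cs.items(): print(n,K(c),c["rvec"],c["tvec"])
P=cloud(t); S=cloud(s)
for u,v in [(290,239),(260,240),(313,266),(170,200),(170,225),(166,248),(150,248),(345,242),(286,152),(250,300),(40,330)]: print("top",u,v,np.round(P[v,u],4))
for u,v in [(202,214),(220,194),(167,219),(275,140),(253,118),(120,130)]: print("scene",u,v,np.round(S[v,u],4))
print(proj(t,[0.288,0.61,0.304]),proj(s,[0.288,0.61,.304]),proj(t,[0,0,0]),proj(s,[0,0,0]))
save("b_top",t,(220,200,350,290),6); save("b_sc",s,(140,170,260,260),6)
E
```

```text
scene (np.float64(422.21180888909475), 256.56722709538593, 193.227074712953) [ 2.36347311  0.70140271 -0.26252198] [-0.45624887 -0.24938991  1.48972242]
top (np.float64(395.2336076334183), 255.87636393769398, 188.4864764749867) [ 2.12454397 -2.07137894  0.24969918] [-0.09586069  0.60843128  1.05186958]
wrist (np.float64(293.73698258055543), 254.9279068532375, 191.85586321809242) [-2.44137226 -1.54801549 -0.22122294] [-0.67490486 -0.03757915  0.37887782]
top 290 239 [ 0.473  -0.1807  0.043 ]
top 260 240 [ 0.4697 -0.096   0.0272]
top 313 266 [ 0.4    -0.2471  0.0298]
top 170 200 [0.5685 0.1581 0.0843]
top 170 225 [0.4985 0.1529 0.0841]
top 166 248 [0.4319 0.1486 0.1309]
top 150 248 [0.4306 0.1894 0.1335]
top 345 242 [ 0.4684 -0.3364  0.043 ]
top 286 152 [ 0.7401 -0.1694  0.0188]
top 250 300 [ 0.302  -0.0717 -0.0006]
top 40 330 [0.208  0.5076 0.0055]
scene 202 214 [ 0.4867 -0.1917  0.0293]
scene 220 194 [ 0.483  -0.1016  0.0242]
scene 167 219 [ 0.4086 -0.254   0.0188]
scene 275 140 [0.5292 0.1298 0.0822]
scene 253 118 [ 0.3593  0.2611 -0.0006]
scene 120 130 [ 0.0363 -0.0618  0.029 ]
(np.float64(-78.63288403081205), np.float64(304.817894696037)) (np.float64(289.88675842223097), np.float64(-11.59284414228776)) (np.float64(219.857292133358), np.float64(417.10083392677484)) (np.float64(127.25880239100675), np.float64(122.54587640082362))
```

View pics/b_top.png

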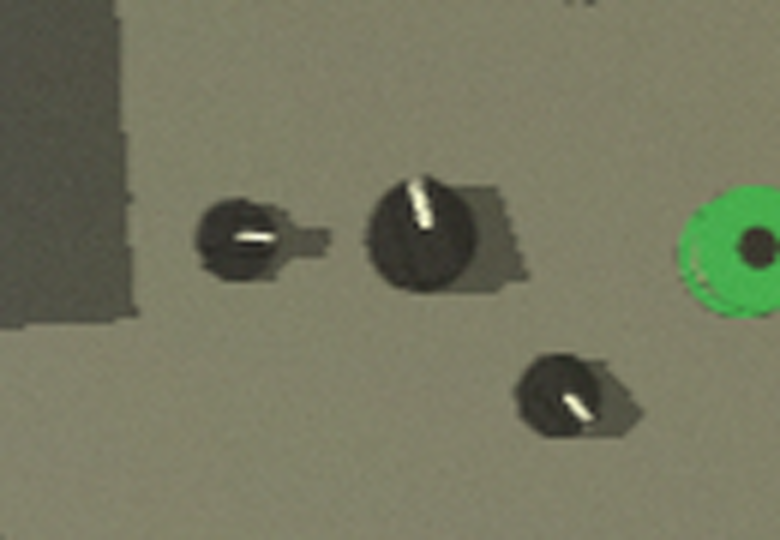

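View pics/b_sc.png

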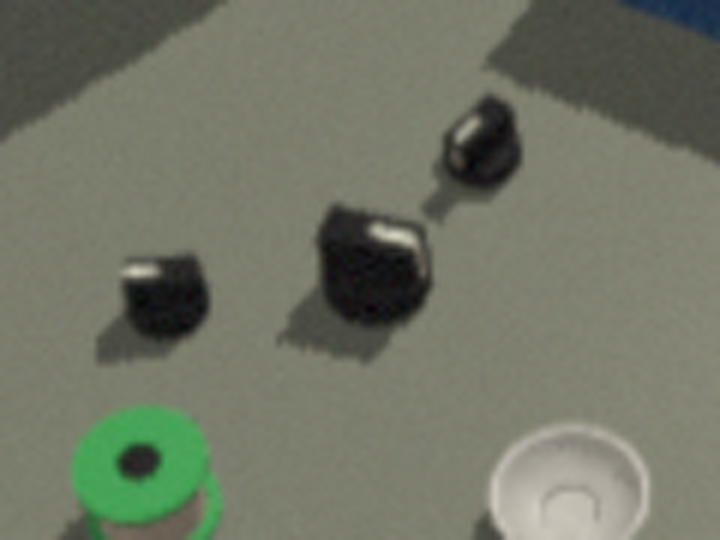

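Candidates: top (290,239), about 43 mm tall and 54 mm across; (260,240) and (313,266), both about 28 mm tall and smaller. The crop confirms that (290,239) is the largest and it has the pointer line, so that is the knob to fit. Next I'll measure the handle, case and knob.

```bash
python3 - <<'E'
from h import *
import pickle
cs=pickle.load(open("c0.pkl","rb"))
t=cs["top"]; s=cs["scene"]
def ends(m):
    ys,xs=np.nonzero(m); c,(w,h),a=cv2.minAreaRect(np.stack([xs,ys],1).astype(np.float32)); 
    b=cv2.boxPoints((c,(w,h),a)); 
    e=[(b[0]+b[1])/2,(b[2]+b[3])/2] if np.linalg.norm(b[0]-b[1])<np.linalg.norm(b[1]-b[2]) else [(b[1]+b[2])/2,(b[3]+b[0])/2]
    return c,e,len(xs)
H={}
for n,c,(x0,y0,x1,y1) in [("top",t,(125,235,215,262)),("scene",s,(235,95,275,145))]:
    hsv=cv2.cvtColor(c["color"],cv2.COLOR_RGB2HSV); m=(hsv[...,1]<60)&(hsv[...,2]>(150)); k=np.zeros_like(m);k[y0:y1,x0:x1]=1; m&=k
    H[n]=ends(m); print(n,H[n])
    for e in [H[n][0]]+H[n][1]: print(np.round(onz(c,e[0],e[1],0.128),4))
et=sorted(H["top"][1],key=lambda e:e[0]); es=sorted(H["scene"][1],key=lambda e:e[1])
for a,b in zip(et,es): print(tri(ray(t,*a),ray(s,*b)))
# case top face
hsv=cv2.cvtColor(t["color"],cv2.COLOR_RGB2HSV); m=((hsv[...,0]>100)&(hsv[...,0]<125)&(hsv[...,1]>120)); m[:150]=0;m[280:]=0;m[:,:110]=0;m[:,240:]=0
P=cloud(t); mm=m&(abs(P[...,2]-.083)<.006); q=P[mm][:,:2].astype(np.float32); print("lid",cv2.minAreaRect(q*1000),np.median(P[mm][:,2]))
# knob
for n,c,b in [("top",t,(276,225,303,252)),("scene",s,(190,202,214,226))]:
    P=cloud(c); x0,y0,x1,y1=b; Q=P[y0:y1,x0:x1].reshape(-1,3); q=Q[Q[:,2]>.038]; print(n,len(q),np.round(q.mean(0),4),cv2.minAreaRect((q[:,:2]*1000).astype(np.float32)))
    q=Q[Q[:,2]>.008]; print(cv2.minEnclosingCircle((q[:,:2]*1000).astype(np.float32)))
    h=cv2.cvtColor(c["color"],cv2.COLOR_RGB2GRAY)[y0:y1,x0:x1]; print(h.max()); ys,xs=np.nonzero(h>150); print(np.round([onz(c,x+x0,y+y0,.042)[:2] for x,y in zip(xs,ys)],3).tolist())
E
```

```text
top ((165.49237060546875, 247.39340209960938), [array([185.9949 , 245.92894], dtype=float32), array([144.98984, 248.85786], dtype=float32)], 130)
[0.4336 0.1507 0.128 ]
[0.4388 0.0977 0.128 ]
[0.4285 0.2036 0.128 ]
scene ((253.09835815429688, 113.58195495605469), [array([261.0492 , 104.04097], dtype=float32), array([245.14754, 123.12294], dtype=float32)], 68)
[0.4335 0.1525 0.128 ]
[0.4289 0.2054 0.128 ]
[0.4379 0.1018 0.128 ]
(array([0.42901836, 0.20399233, 0.12869274]), np.float64(0.001501221024883016))
(array([0.43931058, 0.09799307, 0.13099116]), np.float64(0.0022381538366006335))
lid ((510.9653625488281, 155.5112762451172), (178.81643676757812, 236.06854248046875), 5.383530616760254) 0.08348255277636957
top 124 [ 0.4765 -0.182   0.0419] ((477.02313232421875, -182.1456756591797), (47.41525650024414, 22.256635665893555), 15.142683982849121)
((475.7920227050781, -182.1697235107422), 26.486257553100586)
230
[[0.499, -0.178], [0.496, -0.175], [0.496, -0.178], [0.493, -0.178], [0.493, -0.181], [0.49, -0.178], [0.49, -0.181], [0.487, -0.178], [0.487, -0.181], [0.484, -0.181], [0.485, -0.184], [0.482, -0.181], [0.482, -0.184], [0.479, -0.181], [0.479, -0.184]]
scene 116 [ 0.48   -0.1853  0.0418] ((479.5201721191406, -184.32220458984375), (49.78736114501953, 24.567174911499023), 9.748619079589844)
((480.06866455078125, -186.267578125), 26.950592041015625)
202
[[0.481, -0.182], [0.483, -0.18], [0.485, -0.179], [0.488, -0.177], [0.49, -0.176], [0.485, -0.183], [0.488, -0.182], [0.49, -0.18], [0.492, -0.179], [0.495, -0.177], [0.497, -0.175], [0.497, -0.18], [0.499, -0.178]]
```

```bash
python3 -m creep '[[[0,0,0.115,0,0,0,0.05],[0,0,0.115,0,0,0,0.05],[0,0,0.115,0,0,0,0.05],[0,0,0.115,0,0,0,0.05],[0,0,0.115,0,0,0,0.05],[0,0,0.115,0,0,0,0.05],[0,0,0.115,0,0,0,0.05],[0,0,0.115,0,0,0,0.05],[0,0,0.115,0,0,0,0.05]]]' 40
python3 - <<'E'
from h import *
st(); o=get_obs(); print(toolrel(np.array([.4337,.151,.27])-o["eef_pos"]))
E
```

```text
t: 0.9
eef_pos: [0.2873, 0.6083, 0.2993]
tool_rot: [0.004, 1.0, 0.024, -0.002]
contact_force: [0.3, 1.3, -0.2]
gripper_width: 0.587
t 0.9 p [0.2873 0.6083 0.2993] q [-1.402  0.489  0.258  1.574 -0.135  1.106 -1.063] F [ 0.3  1.3 -0.2] T [0.   0.04 0.02] g 0.587
[[ 0.999  0.049 -0.004]
 [ 0.049 -0.999 -0.008]
 [-0.004  0.008 -1.   ]]
[0.12418226 0.46359261 0.03228567]
```

```bash
python3 -m creep '[[[0,0,-0.02,0.0095,0.035,0.0025,0.05],[0,0,-0.02,0.0095,0.035,0.0025,0.05],[0,0,0,0.0095,0.035,0.0025,0.05],[0,0,0,0.0095,0.035,0.0025,0.05],[0,0,0,0.0095,0.035,0.0025,0.05],[0,0,0,0.0095,0.035,0.0025,0.05],[0,0,0,0.0095,0.035,0.0025,0.05],[0,0,0,0.0095,0.035,0.0025,0.05],[0,0,0,0.0095,0.035,0.0025,0.05],[0,0,0,0.0095,0.035,0.0025,0.05],[0,0,0,0.0095,0.035,0.0025,0.05],[0,0,0,0.0095,0.035,0.0025,0.05],[0,0,0,0.0095,0.035,0.0025,0.05],[0,0,0,0,0,0,0.05]]]'
python3 - <<'E'
from h import *
st(); o=get_obs(); print(toolrel(np.array([.4337,.151,.27])-o["eef_pos"]))
E
```

```text
t: 2.07
eef_pos: [0.448, 0.1471, 0.2637]
tool_rot: [0.004, 0.999, 0.046, -0.004]
contact_force: [1.1, -0.3, 0.4]
gripper_width: 0.582
t 2.07 p [0.448  0.1471 0.2637] q [-0.841  0.2    0.445  2.088 -0.105  0.885 -0.244] F [ 1.1 -0.3  0.4] T [-0.03 -0.03  0.01] g 0.582
[[ 0.996  0.092 -0.007]
 [ 0.092 -0.996 -0.008]
 [-0.008  0.007 -1.   ]]
[-0.01393621 -0.00511082 -0.00619853]
```

```bash
python3 -m creep '[[[0,0,0,-0.014,-0.004,0,0.05],[0,0,0,0,0,0,0.05]]]'
python3 - <<'E'
from h import *
import pickle
c=read_camera("wrist"); pickle.dump(c,open("w1.pkl","wb")); save("w1",c); st()
E
```

```text
t: 2.23
eef_pos: [0.4341, 0.1465, 0.2635]
tool_rot: [0.004, 0.999, 0.042, -0.004]
contact_force: [-0.0, -0.7, -0.5]
gripper_width: 0.589
t 2.28 p [0.4355 0.147  0.2639] q [-0.856  0.176  0.443  2.114 -0.091  0.878 -0.276] F [1.  0.3 0.3] T [-0.02 -0.06 -0.04] g 0.585
[[ 0.996  0.085 -0.005]
 [ 0.085 -0.996 -0.008]
 [-0.006  0.007 -1.   ]]
```

View pics/w1.png

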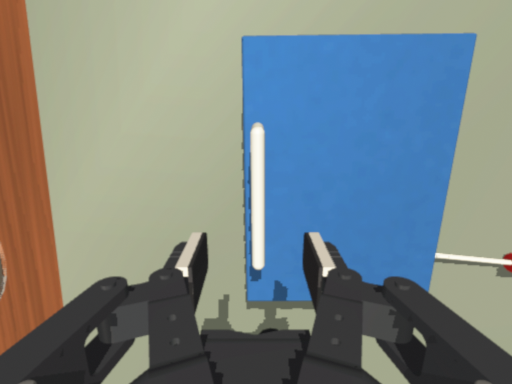

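```bash
python3 - <<'E'
from h import *
import pickle
c=pickle.load(open("w1.pkl","rb"))
for z in(.128,.131): print([np.round(onz(c,257,v,z),4) for v in(125,197,270)])
t=pickle.load(open("c0.pkl","rb"))["top"]
print(tri(ray(c,257,197),ray(t,165.5,247.4)))
o=get_obs(); print(np.round(toolrel(np.array([.4337,.151,.130+.054])-o["eef_pos"]),4))
E
```

```text
[array([0.4307, 0.2046, 0.128 ]), array([0.4351, 0.1532, 0.128 ]), array([0.4403, 0.0926, 0.128 ])]
[array([0.4307, 0.2048, 0.131 ]), array([0.435 , 0.1541, 0.131 ]), array([0.4402, 0.0944, 0.131 ])]
(array([0.43462564, 0.15171512, 0.12323373]), np.float64(0.001226539833539514))
[-0.0009 -0.0047  0.0799]
```

```bash
python3 -m creep '[[[0,0,0,0,-0.004,0.028,0.05],[0,0,0,0,0,0.028,0.05],[0,0,0,0,0,0.02,0.05],[0,0,0,0,0,0.006,0.05],[0,0,0,0,0,0,0.0]
,[0,0,0,0,0,0,0.0],[0,0,0,0,0,0,0.0],[0,0,0,0,0,0,0.0],[0,0,0,0,0,0,0.0],[0,0,0,0,0,0,0.0]]]' 30
python3 - <<'E'
from h import *
st()
E
```

```text
t: 3.12
eef_pos: [0.4351, 0.1556, 0.1832]
tool_rot: [0.002, 0.999, 0.047, -0.004]
contact_force: [-0.1, -1.5, -2.0]
gripper_width: 0.102
t 3.12 p [0.4351 0.1556 0.1832] q [-0.815  0.319  0.399  2.176 -0.192  0.687 -0.19 ] F [-0.1 -1.5 -2. ] T [-0.29  0.17  0.04] g 0.102
[[ 0.996  0.094 -0.007]
 [ 0.094 -0.996 -0.004]
 [-0.008  0.003 -1.   ]]
```

```bash
python3 - <<'E'
from h import *
r=.1762; 
for i in range(19):
    a=2.836-.1*i; b=a-.1 if i<18 else a-.06
    print(i,round(r*(np.cos(b)-np.cos(a)),4),round(-r*(np.sin(b)-np.sin(a)),4))
E
python3 -m creep '[[[0,0,0,0.006,0,-0.0165,0],[0,0,0,0.0077,0,-0.0158,0],[0,0,0,0.0092,0,-0.015,0],[0,0,0,0.0107,0,-0.014,0]]]'
python3 -c "
from h import *
st()"
```

```text
0 0.0061 -0.0165
1 0.0077 -0.0158
2 0.0093 -0.015
3 0.0107 -0.014
4 0.0121 -0.0128
5 0.0133 -0.0115
6 0.0144 -0.0102
7 0.0153 -0.0087
8 0.0161 -0.0071
9 0.0167 -0.0055
10 0.0172 -0.0038
11 0.0175 -0.002
12 0.0176 -0.0003
13 0.0175 0.0015
14 0.0173 0.0032
15 0.0169 0.0049
16 0.0163 0.0066
17 0.0156 0.0082
18 0.0089 0.0057
t: 3.45
eef_pos: [0.4698, 0.1589, 0.2465]
tool_rot: [0.002, 0.999, 0.047, -0.003]
contact_force: [6.0, -0.0, -9.9]
gripper_width: 0.105
t 3.45 p [0.4698 0.1589 0.2465] q [-0.82   0.268  0.434  2.054 -0.145  0.855 -0.208] F [ 6.  -0.  -9.9] T [ 0.1  -1.18  0.02] g 0.105
[[ 0.996  0.095 -0.005]
 [ 0.095 -0.996 -0.004]
 [-0.006  0.004 -1.   ]]
```

```bash
python3 -m creep '[[[0,0,0,0.012,0,-0.0125,0],[0,0,0,0.0133,0,-0.0115,0],[0,0,0,0.0144,0,-0.010,0],[0,0,0,0.0153,0,-0.0087,0],[0,0,0,0.0161,0,-0.0071,0],[0,0,0,0.0167,0,-0.0055,0]]]'
python3 -c "
from h import *
st(); p=get_obs()['eef_pos']; h=np.array([.6015,.1675]); d=np.array([.9956,.094]); x=(p[:2]-h)@d; z=p[2]-.054-.075; print(x,z,np.hypot(x,z),np.arctan2(z,x))"
```

```text
t: 3.95
eef_pos: [0.5621, 0.1675, 0.3053]
tool_rot: [0.001, 0.999, 0.048, 0.002]
contact_force: [0.5, 0.5, -12.9]
gripper_width: 0.099
t 3.95 p [0.5621 0.1675 0.3053] q [-0.753  0.348  0.454  1.798 -0.171  1.032 -0.14 ] F [  0.5   0.5 -12.9] T [ 0.04 -0.09 -0.02] g 0.099
[[ 0.995  0.095  0.004]
 [ 0.095 -0.995 -0.003]
 [ 0.004  0.003 -1.   ]]
-0.03927091919861628 0.17634383557645406 0.18066364725788006 1.7899159121976647
```

```bash
python3 -m creep '[[[0,0,0,0.0172,0,-0.002,0],[0,0,0,0.0175,0,-0.001,0],[0,0,0,0.0176,0,0.0005,0],[0,0,0,0.0175,0,0.0025,0],[0,0,0,0.0173,0,0.0045,0],[0,0,0,0.0169,0,0.0055,0]]]'
python3 -c "
from h import *
st(); p=get_obs()['eef_pos']; h=np.array([.6015,.1675]); d=np.array([.9956,.094]); x=(p[:2]-h)@d; z=p[2]-.054-.075; print(x,z,np.hypot(x,z),np.arctan2(z,x))"
```

```text
t: 4.45
eef_pos: [0.668, 0.1774, 0.2986]
tool_rot: [0.001, 0.999, 0.048, -0.0]
contact_force: [-4.1, -1.4, -7.2]
gripper_width: 0.1
t 4.45 p [0.668  0.1774 0.2986] q [-0.648  0.538  0.442  1.539 -0.244  1.12  -0.058] F [-4.1 -1.4 -7.2] T [-0.22  1.05 -0.01] g 0.1
[[ 0.995  0.096 -0.   ]
 [ 0.096 -0.995 -0.002]
 [-0.001  0.002 -1.   ]]
0.06715987990324852 0.16957434106664665 0.18238943669194818 1.1936999463624136
```

```bash
python3 -m creep '[[[0,0,0,0.015,0,0.008,0],[0,0,0,0.012,0,0.008,0],[0,0,0,0.005,0,0.004,0],[0,0,0,0.003,0,0.002,0],[0,0,0,0,0,0,0],[0,0,0,0,0,0,0]]]'
python3 -c "
from h import *
st(); p=get_obs()['eef_pos']; h=np.array([.6015,.1675]); d=np.array([.9956,.094]); x=(p[:2]-h)@d; z=p[2]-.054-.075; print(x,z,np.hypot(x,z),np.arctan2(z,x))"
```

```text
t: 4.95
eef_pos: [0.6982, 0.18, 0.2838]
tool_rot: [0.0, 0.999, 0.048, -0.011]
contact_force: [-1.1, -0.1, -3.9]
gripper_width: 0.104
t 4.95 p [0.6982 0.18   0.2838] q [-0.61   0.611  0.431  1.455 -0.269  1.156 -0.038] F [-1.1 -0.1 -3.9] T [-0.13  0.11 -0.03] g 0.104
[[ 0.995  0.096 -0.023]
 [ 0.096 -0.995 -0.002]
 [-0.023 -0.    -1.   ]]
0.09748166023530963 0.15480882077762448 0.18294383037640544 1.0088310996449026
```

```bash
python3 -m creep '[[[0,0,0,0.002,0,0.001,0],[0,0,0,0,0,0,0.03],[0,0,0,0,0,0,0.03],[0,0,0,0,0,0,0.03],[0,0,0,0,0,-0.02,0.03],[0,0,0,0,0,-0.03,0.03],[0,0,0,0,0,-0.03,0.03],[0,0,0,0,0,0,0.03]]]'
python3 - <<'E'
from h import *
import pickle
st()
t=read_camera("top"); s=read_camera("scene"); pickle.dump((t,s),open("c2.pkl","wb")); save("c_top",t,(100,100,360,290),3); save("c_sc",s,(180,60,360,200),4)
E
```

```text
t: 5.62
eef_pos: [0.7039, 0.1817, 0.3662]
tool_rot: [0.0, 0.999, 0.048, -0.008]
contact_force: [0.9, -0.4, 0.5]
gripper_width: 0.351
t 5.62 p [0.7039 0.1817 0.3662] q [-0.617  0.562  0.454  1.348 -0.247  1.304 -0.058] F [ 0.9 -0.4  0.5] T [-0.06 -0.07  0.02] g 0.351
[[ 0.995  0.097 -0.017]
 [ 0.097 -0.995 -0.001]
 [-0.017 -0.    -1.   ]]
```

View pics/c_top.png

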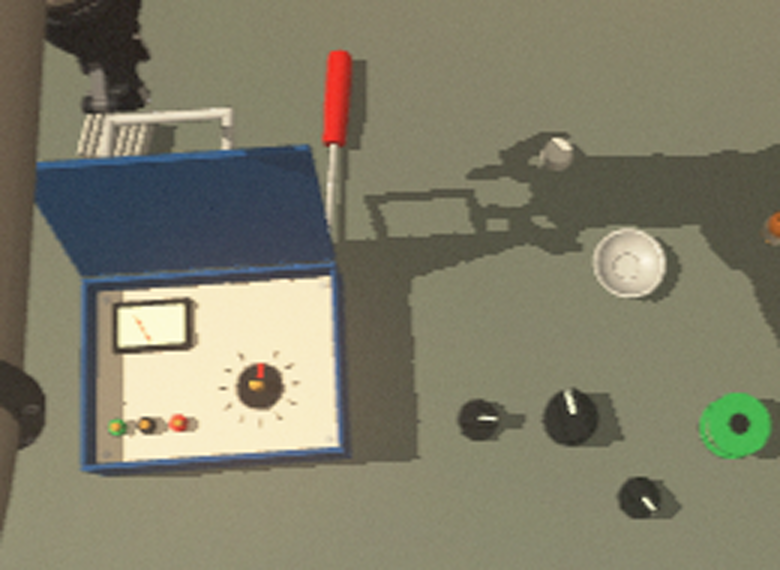

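View pics/c_sc.png

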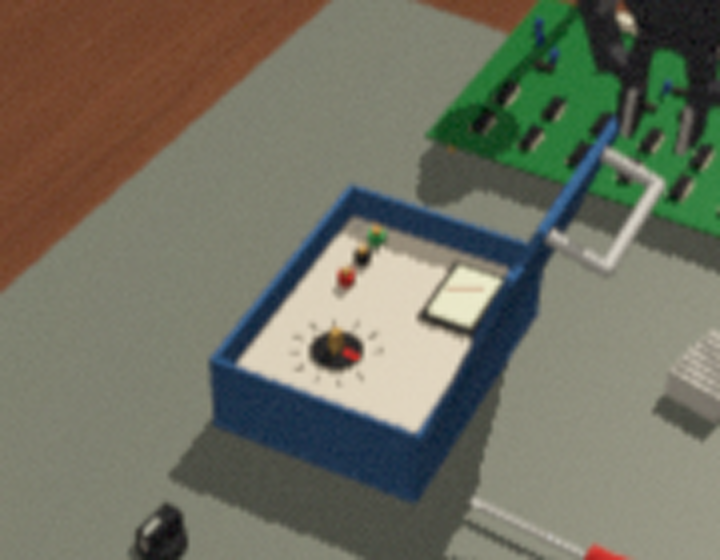

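The top crop shows the lid open and leaning back, the spindle at crop (260,385) with its red mark pointing up (+x), and the bystanders in place. Next I'll move the wrist camera over the spindle.

```bash
python3 -m creep '[[[0,0,0,-0.03,0.008,0,0.05],[0,0,0,-0.036,0.02,0,0.06],[0,0,0,-0.036,0.02,0,0.07],[0,0,0,-0.036,0.02,0,0.07],[0,0,0,-0.036,0.02,0.01,0.07],[0,0,0,-0.036,0.02,0.02,0.07],[0,0,0,0,0,0.0,0.07]]]'
python3 - <<'E'
from h import *
import pickle
st()
c=read_camera("wrist"); pickle.dump(c,open("w2.pkl","wb")); save("w2",c)
print(proj(c,[.495,.114,.068]))
E
```

```text
t: 6.3
eef_pos: [0.4974, 0.055, 0.3255]
tool_rot: [0.003, 0.998, 0.052, -0.018]
contact_force: [-1.2, -0.7, -1.2]
gripper_width: 0.817
t 6.3 p [0.4974 0.055  0.3255] q [-0.665  0.188  0.497  1.946 -0.101  1.069 -0.02 ] F [-1.2 -0.7 -1.2] T [-0.05  0.09  0.06] g 0.817
[[ 0.994  0.103 -0.037]
 [ 0.103 -0.995 -0.007]
 [-0.037  0.003 -0.999]]
(np.float64(266.16514935119704), np.float64(117.25185101230736))
```

View pics/w2.png

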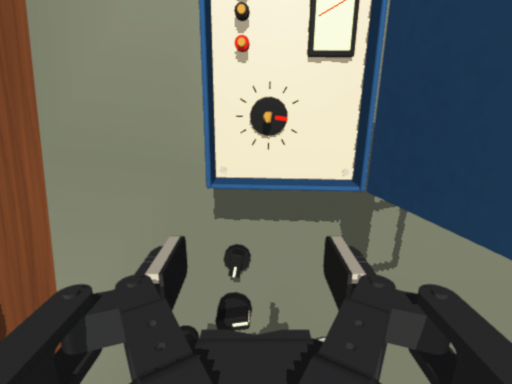

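```bash
python3 - <<'E'
from h import *
import pickle
w=pickle.load(open("w2.pkl","rb")); t,s=pickle.load(open("c2.pkl","rb"))
boxes={"w":(w,(240,90,300,145)),"t":(t,(175,215,200,242)),"s":(s,(252,135,277,160))}
C={}
for n,(c,(x0,y0,x1,y1)) in boxes.items():
    hsv=cv2.cvtColor(c["color"],cv2.COLOR_RGB2HSV)[y0:y1,x0:x1].astype(int)
    red=((hsv[...,0]<6)|(hsv[...,0]>174))&(hsv[...,1]>160)&(hsv[...,2]>110)
    br=(hsv[...,0]>10)&(hsv[...,0]<26)&(hsv[...,1]>110)&(hsv[...,2]>110)
    dark=(hsv[...,2]<75)
    out={}
    for k,m in(("red",red),("brass",br),("dark",dark)):
        nl,l,stt,cen=cv2.connectedComponentsWithStats(m.astype(np.uint8))
        if nl>1:
            i=1+np.argmax(stt[1:,4]); out[k]=cen[i]+[x0,y0]; print(n,k,stt[i],np.round(out[k],1))
    # ellipse of collar: dark|red|brass hull
    m=(red|br|dark).astype(np.uint8); nl,l,stt,cen=cv2.connectedComponentsWithStats(m); i=1+np.argmax(stt[1:,4]); cn=max(cv2.findContours((l==i).astype(np.uint8),0,1)[0],key=len); print(n,"ell",cv2.fitEllipse(cn)[0]+np.array([x0,y0]),cv2.fitEllipse(cn)[1])
    C[n]=out
    for k,z in(("red",.047),("brass",.068),("dark",.047)):
        if k in out: print("   ",k,np.round(onz(c,*out[k],z),4))
    save("d_"+n,c,(x0,y0,x1,y1),10)
for a,b in(("w","t"),("w","s"),("t","s")):
    for k in("red","brass"):
        if k in C[a] and k in C[b]: print(a,b,k,tri(ray(boxes[a][0],*C[a][k]),ray(boxes[b][0],*C[b][k])))
E
```

```text
w red [35 25 12  7 61] [280.4 117.8]
w brass [23 21  9 12 84] [267.3 116.3]
w dark [ 11   8  36  37 890] [267.5 115.9]
w ell [268.34900093 116.03888512] (35.17534637451172, 36.631752014160156)
    red [0.5114 0.1143 0.047 ]
    brass [0.4961 0.1151 0.068 ]
    dark [0.4964 0.1148 0.047 ]
t red [11  6  2  5 10] [186.5 223. ]
t brass [ 8 12  5  4 16] [185.  228.1]
t ell [185.         228.18405437] (3.17610764503479, 4.5068135261535645)
    red [0.5105 0.1145 0.047 ]
    brass [0.493 0.114 0.068]
s red [14 12  4  3  9] [267.4 148.1]
s brass [10  7  4  3  7] [263.4 142.9]
s dark [ 6  9 10  8 42] [261.5 148.2]
s ell [263.49378204 146.91279602] (8.584502220153809, 10.965782165527344)
    red [0.5097 0.1177 0.047 ]
    brass [0.498  0.1122 0.068 ]
    dark [0.4942 0.1069 0.047 ]
w t red (array([0.51105615, 0.11443026, 0.04629707]), np.float64(0.0009271199319738804))
w t brass (array([0.49522609, 0.1152451 , 0.05833724]), np.float64(0.002105417492579452))
w s red (array([0.51143776, 0.11450703, 0.05045774]), np.float64(0.0004021785083465956))
w s brass (array([0.49615205, 0.11500074, 0.06487327]), np.float64(0.00014532850300197667))
t s red (array([0.51072589, 0.11459218, 0.04969378]), np.float64(0.0016035737272167667))
t s brass (array([0.49451213, 0.11573596, 0.06300464]), np.float64(0.0022308987329017517))
```

View pics/d_w.png

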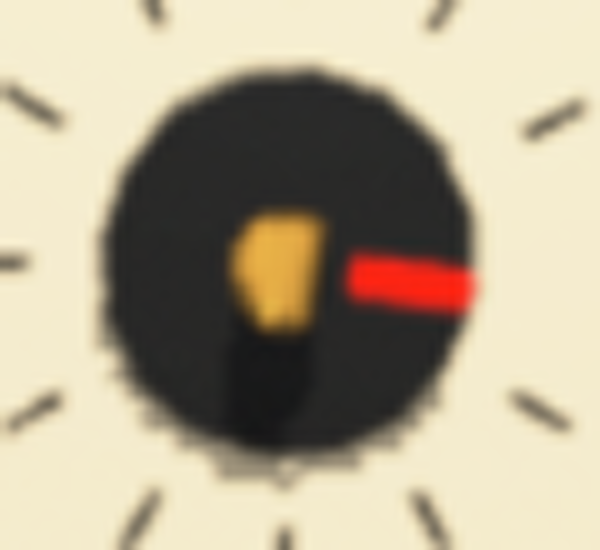

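```bash
python3 -m creep '[[[0,0.03,0.11,0,0,0,0.07],[0,0,0.115,0,0.02,0,0.07],[0,0,0.115,0,0.02,0,0.07],[0,0,0.115,0.01,0.02,0,0.07],[0,0,0.115,0.01,0.02,0,0.07],[0,0,0.115,0.02,0.02,0,0.07],[0,0,0.115,0.02,0.01,0,0.07],[0,0,0.115,0.03,0.01,0,0.07],[0,0,0.115,0.03,0,0,0.07],[0,0,0.115,0.03,0,0,0.07],[0,0,0.115,0.02,0,0,0.07],[0,0,0.115,0,0,0,0.07]]]'
python3 - <<'E'
from h import *
st(); o=get_obs(); print(toolrel(np.array([.40,-.195,.28])-o["eef_pos"]))
E
```

```text
t: 7.35
eef_pos: [0.5982, -0.1663, 0.3247]
tool_rot: [0.001, 0.791, -0.611, 0.004]
contact_force: [0.2, 0.2, -0.4]
gripper_width: 0.82
t 7.35 p [ 0.5982 -0.1663  0.3247] q [-0.416  0.462  0.812  1.712 -0.363  1.119 -0.813] F [ 0.2  0.2 -0.4] T [-0.01  0.03 -0.04] g 0.82
[[ 0.253 -0.968  0.005]
 [-0.967 -0.253 -0.007]
 [ 0.008 -0.003 -1.   ]]
[-0.02272345  0.19915117  0.04393272]
```

```bash
python3 -m creep '[[[0,0,0,-0.004,0.033,0.007,0.07],[0,0,0,-0.004,0.033,0.007,0.07],[0,0,0,-0.004,0.033,0.007,0.07],[0,0,0,-0.004,0.033,0.007,0.07],[0,0,0,-0.004,0.033,0.007,0.07],[0,0,0,-0.004,0.02,0.007,0.07],[0,0,0,0,0,0.0,0.07]]]'
python3 - <<'E'
from h import *
import pickle
st()
c=read_camera("wrist"); pickle.dump(c,open("w3.pkl","wb")); save("w3",c)
print(proj(c,[.477,-.182,.042]))
E
```

```text
t: 7.93
eef_pos: [0.4148, -0.19, 0.2756]
tool_rot: [0.006, 0.791, -0.611, 0.007]
contact_force: [-0.9, -0.5, -0.5]
gripper_width: 0.817
t 7.93 p [ 0.4148 -0.19    0.2756] q [-0.522  0.187  0.919  2.137 -0.171  0.886 -0.819] F [-0.9 -0.5 -0.5] T [ 0.07 -0.03  0.02] g 0.817
[[ 0.252 -0.968  0.004]
 [-0.967 -0.252 -0.019]
 [ 0.019  0.    -1.   ]]
(np.float64(258.4829807248114), np.float64(116.45709370829962))
```

View pics/w3.png

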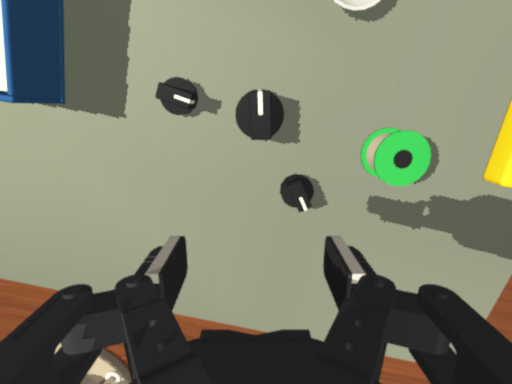

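The wrist view shows the large knob at (260,113) with its pointer straight up, along tool -y. The smaller knobs are at (180,96) and (297,190). I'll measure the large one.

```bash
python3 - <<'E'
from h import *
import pickle
w=pickle.load(open("w3.pkl","rb")); t=pickle.load(open("c2.pkl","rb"))[0]
save("e",w,(230,80,290,150),10)
x0,y0,x1,y1=230,80,290,150
P=cloud(w); q=P[y0:y1,x0:x1].reshape(-1,3); top=q[(q[:,2]>.037)&(q[:,2]<.05)]
print(len(top),np.round(top.mean(0),4),cv2.minAreaRect((top[:,:2]*1000).astype(np.float32)))
a=q[(q[:,2]>.006)&(q[:,2]<.022)]; print("skirt",cv2.minEnclosingCircle((a[:,:2]*1000).astype(np.float32)))
g=cv2.cvtColor(w["color"],cv2.COLOR_RGB2GRAY)[y0:y1,x0:x1]; m=g>150
nl,l,stt,cen=cv2.connectedComponentsWithStats(m.astype(np.uint8))
for i in range(1,nl): print(stt[i],cen[i]+[x0,y0])
i=[i for i in range(1,nl) if stt[i,4]<200 and abs(cen[i][0]-30)<8][0]
ys,xs=np.nonzero(l==i); L=np.array([onz(w,x+x0,y+y0,.042)[:2] for x,y in zip(xs,ys)])
vx,vy,cx,cy=cv2.fitLine((L*1000).astype(np.float32),cv2.DIST_L2,0,.01,.01).ravel(); print("pointer yaw",np.degrees(np.arctan2(vy,vx)),cx,cy)
m=(g<60); m=m.astype(np.uint8); nl,l,stt,cen=cv2.connectedComponentsWithStats(m); i=1+np.argmax(stt[1:,4]); cn=max(cv2.findContours((l==i).astype(np.uint8),0,1)[0],key=len); c,r=cv2.minEnclosingCircle(cn); print(stt[i],"circ",c[0]+x0,c[1]+y0,r,onz(w,c[0]+x0,c[1]+y0,.016),onz(w,c[0]+x0,c[1]+y0,.0))
# two-view height of pointer mid: top view
x0,y0,x1,y1=276,222,304,250; g=cv2.cvtColor(t["color"],cv2.COLOR_RGB2GRAY)[y0:y1,x0:x1]; ys,xs=np.nonzero(g>150); u=(xs.mean()+x0,ys.mean()+y0)
pm=proj(w,[cx/1000,cy/1000,.042]); print(u,pm,tri(ray(t,*u),ray(w,*pm)))
print("spindle collar",onz(pickle.load(open("w2.pkl","rb")),268.35,116.04,.047))
E
```

```text
1072 [ 0.4796 -0.1825  0.0418] ((479.1002502441406, -182.6947021484375), (48.655174255371094, 21.957054138183594), 16.935508728027344)
skirt ((478.8103942871094, -182.54116821289062), 26.648237228393555)
[   0    0   60   70 1788] [253.42729306 111.55480984]Traceback (most recent call last):
  File "<stdin>", line 12, in <module>
IndexError: list index out of range
```

View pics/e.png

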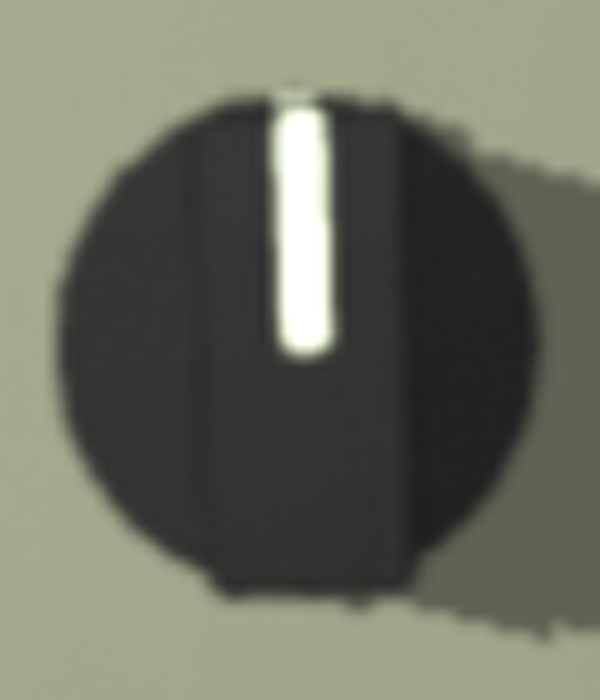

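```bash
python3 - <<'E'
from h import *
o=get_obs(); print(toolrel(np.array([.479,-.1826,.17])-o["eef_pos"]))
E
python3 -m creep '[[[0,-0.019,-0.033,0.005,-0.032,0.035,0.055],[0,0,0,0.004,-0.032,0.035,0.055],[0,0,0,0,0,0.03,0.055],[0,0,0,0,0,0,0.055]]]'
python3 - <<'E'
from h import *
st(); o=get_obs(); print(toolrel(np.array([.479,-.1826,.093])-o["eef_pos"]))
E
```

```text
[ 0.00654077 -0.06175686  0.10673586]
t: 8.32
eef_pos: [0.4896, -0.1799, 0.1846]
tool_rot: [-0.008, 0.805, -0.594, 0.008]
contact_force: [-0.6, -0.3, 0.0]
gripper_width: 0.645
t 8.32 p [ 0.4896 -0.1799  0.1846] q [-0.34   0.466  0.736  2.075 -0.478  0.747 -0.574] F [-0.6 -0.3  0. ] T [ 0.03  0.1  -0.05] g 0.645
[[ 0.295 -0.955  0.024]
 [-0.956 -0.295  0.004]
 [ 0.004 -0.024 -1.   ]]
[-0.00088591  0.0130295   0.09129671]
```

```bash
python3 -m creep '[[[-0.02,0,0.01,-0.001,0.013,0.02,0.055],[0,0,0,0,0,0.02,0.055],[0,0,0,0,0,0,0.055]]]'
python3 - <<'E'
from h import *
st(); o=get_obs(); print(toolrel(np.array([.479,-.1826,.093])-o["eef_pos"]))
E
```

```text
t: 8.57
eef_pos: [0.4837, -0.1827, 0.1438]
tool_rot: [0.0, 0.803, -0.596, 0.004]
contact_force: [-0.2, -0.1, -0.8]
gripper_width: 0.647
t 8.57 p [ 0.4837 -0.1827  0.1438] q [-0.293  0.532  0.684  2.099 -0.532  0.677 -0.53 ] F [-0.2 -0.1 -0.8] T [ 0.01 -0.01 -0.02] g 0.647
[[ 0.29  -0.957  0.006]
 [-0.957 -0.29  -0.006]
 [ 0.007 -0.005 -1.   ]]
[-0.00179819  0.00468931  0.05071894]
```

```bash
python3 -m creep '[[[0,-0.005,0,-0.0015,0.007,0.02,0.055],[0,0,0,0,0.001,0.018,0.055],[0,0,0,0,0,0.011,0.055],[0,0,0,0,0,0,0.055]]]'
python3 - <<'E'
from h import *
st(); o=get_obs(); print(toolrel(np.array([.479,-.1826,.093])-o["eef_pos"]))
c=read_camera("wrist"); save("w4",c)
E
```

```text
t: 8.9
eef_pos: [0.4827, -0.1845, 0.098]
tool_rot: [-0.003, 0.804, -0.595, 0.006]
contact_force: [0.4, -0.9, 0.5]
gripper_width: 0.646
t 8.9 p [ 0.4827 -0.1845  0.098 ] q [-0.218  0.601  0.595  2.117 -0.615  0.583 -0.454] F [ 0.4 -0.9  0.5] T [-0.    0.05 -0.03] g 0.646
[[ 0.293 -0.956  0.013]
 [-0.956 -0.293 -0.003]
 [ 0.006 -0.011 -1.   ]]
[-0.00290313  0.00307758  0.00491608]
```

View pics/w4.png

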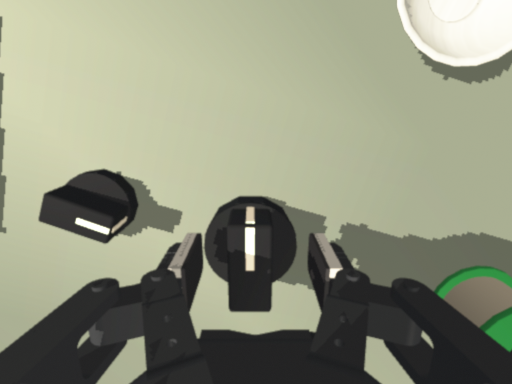

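The bar is between the pads and aligned with them. Closing the grip now.

```bash
python3 -m creep '[[[-0.011,-0.006,-0.01,-0.003,0.005,0.005,0.055],[0,0,0,0,0,0,0.055],[0,0,0,0,0,0,0.015],[0,0,0,0,0,0,0.01],[0,0,0,0,0,0,0.01],[0,0,0,0,0,0,0.01],[0,0,0,0,0,0,0.01]]]' 60
python3 - <<'E'
from h import *
st(); o=get_obs(); print(toolrel(np.array([.479,-.1826,.093])-o["eef_pos"]))
E
```

```text
t: 9.53
eef_pos: [0.481, -0.1838, 0.0987]
tool_rot: [-0.002, 0.808, -0.59, 0.004]
contact_force: [0.6, -0.5, 0.3]
gripper_width: 0.244
t 9.53 p [ 0.481  -0.1838  0.0987] q [-0.219  0.598  0.595  2.119 -0.609  0.587 -0.447] F [ 0.6 -0.5  0.3] T [ 0.02 -0.01 -0.02] g 0.244
[[ 0.304 -0.953  0.009]
 [-0.953 -0.304 -0.002]
 [ 0.004 -0.008 -1.   ]]
[-0.00179211  0.00153372  0.00569184]
```

```bash
python3 -m creep '[[[0,0,0,0,0,0,0.03],[-0.006,-0.004,0.01,0,0.001,0.004,0.03],[0,0,0,0,0.001,0.005,0.03],[0,0,0,0,0,0.003,0.03]]]' 60
python3 -c "
from h import *
st()"
```

```text
t: 9.87
eef_pos: [0.4796, -0.1847, 0.0878]
tool_rot: [-0.002, 0.804, -0.594, 0.001]
contact_force: [-17.2, 9.2, 75.3]
gripper_width: 0.349
t 9.87 p [ 0.4796 -0.1847  0.0878] q [-0.202  0.618  0.579  2.119 -0.628  0.575 -0.439] F [-17.2   9.2  75.3] T [1.87 3.87 0.06] g 0.349
[[ 0.293 -0.956  0.003]
 [-0.956 -0.293  0.002]
 [-0.001 -0.004 -1.   ]]
```

```bash
python3 -m creep '[[[0,0,0,0,0,-0.004,0.03],[0,0,0,0,0,0,0.03]]]' 60
python3 - <<'E'
from h import *
st(); c=read_camera("wrist"); save("w5",c)
E
```

```text
t: 10.03
eef_pos: [0.4794, -0.1852, 0.0919]
tool_rot: [-0.002, 0.804, -0.595, 0.0]
contact_force: [0.4, -0.1, -0.0]
gripper_width: 0.349
t 10.03 p [ 0.4794 -0.1852  0.0919] q [-0.206  0.611  0.586  2.119 -0.622  0.583 -0.444] F [ 0.4 -0.1 -0. ] T [ 0.02  0.05 -0.  ] g 0.349
[[ 0.292 -0.956  0.003]
 [-0.956 -0.292  0.003]
 [-0.002 -0.004 -1.   ]]
```

View pics/w5.png

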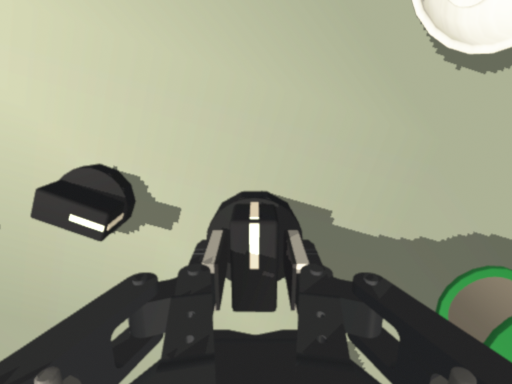

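The knob still stands upright between the pads, with the tool 92 mm above the bench. I'll close and lift.

```bash
python3 -m creep '[[[0,0,0,0,0,0,0.01],[0,0,0,0,0,0,0.01],[0,0,0,0,0,0,0.01],[0,0,0,0,0,0,0.01],[0,0,0,0,0,-0.01,0.01],[0,0,0,0,0,-0.025,0.01],[0,0,0,0,0,-0.03,0.01],[0,0,0,0,0,-0.03,0.01],[0,0,0,0,0,-0.03,0.01],[0,0,0,0,0,0,0.01]]]' 60
python3 - <<'E'
from h import *
import pickle
st(); c=read_camera("wrist"); save("w6",c); s=read_camera("scene"); t=read_camera("top"); pickle.dump((t,s,c,get_obs()),open("c3.pkl","wb")); save("f_s",s,(150,150,270,240),6); save("f_t",t,(230,180,350,280),6)
E
```

```text
t: 10.92
eef_pos: [0.4762, -0.1856, 0.2193]
tool_rot: [0.001, 0.803, -0.596, -0.005]
contact_force: [0.6, 0.5, -0.8]
gripper_width: 0.245
t 10.92 p [ 0.4762 -0.1856  0.2193] q [-0.388  0.413  0.807  2.058 -0.401  0.84  -0.622] F [ 0.6  0.5 -0.8] T [-0.11 -0.1  -0.03] g 0.245
[[ 0.29  -0.957 -0.008]
 [-0.957 -0.29   0.004]
 [-0.007  0.007 -1.   ]]
```

View pics/w6.png

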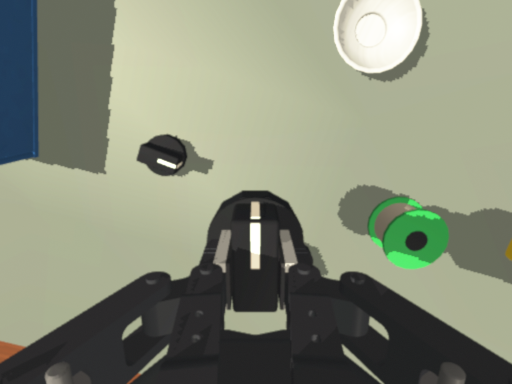

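View pics/f_s.png

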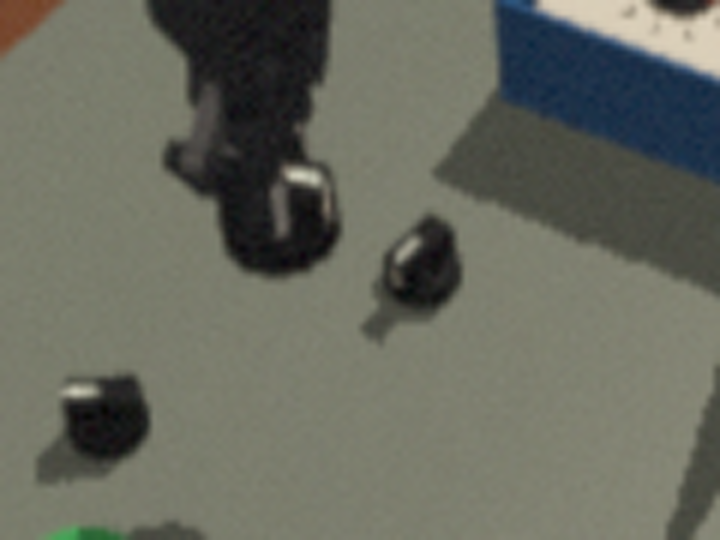

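```bash
python3 - <<'E'
from h import *
import pickle
t,s,c,o=pickle.load(open("c3.pkl","rb"))
q=o["tool_rot"]; r=R.from_quat([q[1],q[2],q[3],q[0]])
P=cloud(c); T=r.inv().apply((P.reshape(-1,3)-o["eef_pos"])).reshape(P.shape)
g=T[190:315,200:310].reshape(-1,3)
zs=g[:,2]; print(np.histogram(zs[np.isfinite(zs)],bins=np.arange(.03,.11,.004)))
top=g[(abs(g[:,0])<.0085)&(zs>.045)&(zs<.056)]; print("top",len(top),np.round(np.nanpercentile(top,[1,50,99],axis=0),4), cv2.minAreaRect((top[:,:2]*1000).astype(np.float32)))
sk=g[(zs>.070)&(zs<.083)]; print("skirt",len(sk),np.round([sk.min(0),sk.max(0)],4), cv2.minEnclosingCircle((sk[:,:2]*1000).astype(np.float32)))
im=cv2.cvtColor(c["color"],cv2.COLOR_RGB2GRAY)[195:275,240:275]; ys,xs=np.nonzero(im>170); A=np.stack([xs+240,ys+195],1); print(len(A),cv2.fitLine(A[A[:,1]>222].astype(np.float32),2,0,.01,.01).ravel())
print(np.round(T[240,255],4),np.round(T[305,255],4),np.round(T[226,255],4),np.round(T[200,240],4))
E
```

```text
(array([ 565,  244,  329, 4452,  464,  314,  292,  225,  147,  334, 1096,
        152,  154,  145,   17,    0,    0,    0,    0]), array([0.03 , 0.034, 0.038, 0.042, 0.046, 0.05 , 0.054, 0.058, 0.062,
       0.066, 0.07 , 0.074, 0.078, 0.082, 0.086, 0.09 , 0.094, 0.098,
       0.102, 0.106]))
top 998 [[-0.0082 -0.0275  0.045 ]
 [-0.0011 -0.0154  0.0455]
 [ 0.0083  0.0206  0.0555]] ((0.004894256591796875, -3.138753890991211), (49.445274353027344, 16.980897903442383), 89.98506164550781)
skirt 1436 [[-0.024  -0.0294  0.07  ]
 [ 0.0284 -0.0037  0.083 ]] ((2.1948108673095703, -6.741493225097656), 26.321407318115234)
588 [1.5844855e-03 9.9999875e-01 2.5492407e+02 2.4437744e+02]
[ 0.0026 -0.0174  0.0438] [0.0025 0.0171 0.045 ] [ 0.0026 -0.0243  0.0434] [-0.0051 -0.0276  0.0705]
```

```bash
python3 - <<'E'
from h import *
import pickle
t,s,c,o=pickle.load(open("c3.pkl","rb"))
save("g",c,(195,180,315,345),4)
Rm,tt,og=pose(c); q=o["tool_rot"]; r=R.from_quat([q[1],q[2],q[3],q[0]]); print("cam in tool",r.inv().apply(og-o["eef_pos"])); print(np.round(r.inv().as_matrix()@Rm.T,3))
z=c["range_z"]; print(np.round(z[200:340:6,255],4))
print(np.round(z[300,200:312:4],4))
E
```

```text
cam in tool [ 0.00217822 -0.07389699 -0.07530247]
[[ 1.    -0.002  0.003]
 [ 0.001  0.961  0.276]
 [-0.004 -0.276  0.961]]
[0.1525 0.1441 0.1373 0.1315 0.1268 0.129  0.1281 0.1305 0.132  0.1313
 0.1333 0.1336 0.1355 0.1355 0.1362 0.1376 0.1383 0.1393 0.1402 0.345
 0.3463 0.349  0.3534 0.0794]
[0.0862 0.0864 0.0858 0.0873 0.0847 0.0872 0.116  0.1243 0.1413 0.1407
 0.1397 0.139  0.1387 0.1387 0.1402 0.1397 0.1394 0.1408 0.1392 0.1399
 0.123  0.1198 0.0951 0.0861 0.0851 0.     0.0867 0.0864]
```

View pics/g.png

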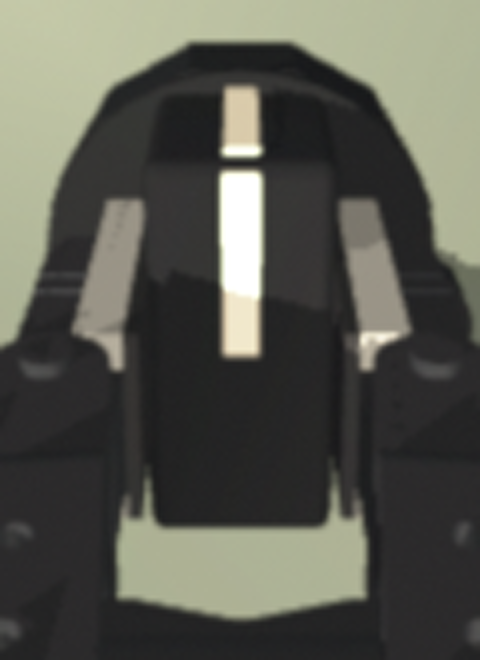

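```bash
python3 -m creep '[[[0.007,-0.007,0.107,0,0,0,0.01],[0,0,0.107,0,0,0,0.01],[0,0,0.107,0,0,0,0.01],[0,0,0,-0.03,-0.002,0,0.01],[0,0,0,-0.034,-0.002,0,0.01],[0,0,0,-0.034,-0.002,0,0.01],[0,0,0,-0.034,-0.002,0,0.01],[0,0,0,-0.034,-0.002,0,0.01],[0,0,0,-0.034,-0.002,0,0.01],[0,0,0,-0.034,-0.002,0,0.01],[0,0,0,-0.034,-0.002,0,0.01],[0,0,0,0,0,0,0.01]]]'
python3 - <<'E'
from h import *
st(); o=get_obs(); print(toolrel(np.array([.4935,.1148,.18])-o["eef_pos"]))
E
```

```text
t: 12.07
eef_pos: [0.4922, 0.0938, 0.2003]
tool_rot: [-0.012, -0.689, 0.725, 0.016]
contact_force: [1.1, 0.1, -0.4]
gripper_width: 0.246
t 12.07 p [0.4922 0.0938 0.2003] q [-0.989  0.476  0.882  2.082 -0.507  0.851 -1.421] F [ 1.1  0.1 -0.4] T [ 0.01 -0.08 -0.03] g 0.246
[[-0.051 -0.998 -0.04 ]
 [-0.999  0.051  0.006]
 [-0.004  0.04  -0.999]]
[-0.0209056  -0.00099672  0.02038878]
```

```bash
python3 -m creep '[[[0.04,0,-0.025,-0.02,0,0.005,0.01],[0,0,0,0,0,0,0.01]]]'
python3 - <<'E'
from h import *
import pickle
st(); o=get_obs(); print(toolrel(np.array([.4935,.1148,.18])-o["eef_pos"]))
s=read_camera("scene");t=read_camera("top");w=read_camera("wrist"); pickle.dump((t,s,w,get_obs()),open("c4.pkl","wb")); save("i_s",s,(215,90,315,180),7); save("i_t",t,(130,180,240,270),6); save("i_w",w)
E
```

```text
t: 12.23
eef_pos: [0.4916, 0.1166, 0.1921]
tool_rot: [-0.0, -0.7, 0.714, 0.001]
contact_force: [0.6, 0.4, -1.2]
gripper_width: 0.246
t 12.23 p [0.4916 0.1166 0.1921] q [-1.031  0.478  0.867  2.098 -0.518  0.793 -1.432] F [ 0.6  0.4 -1.2] T [ 0.01  0.07 -0.04] g 0.246
[[-0.021 -1.    -0.003]
 [-1.     0.021  0.002]
 [-0.001  0.003 -1.   ]]
[ 0.00182351 -0.00198463  0.01206881]
```

View pics/i_s.png

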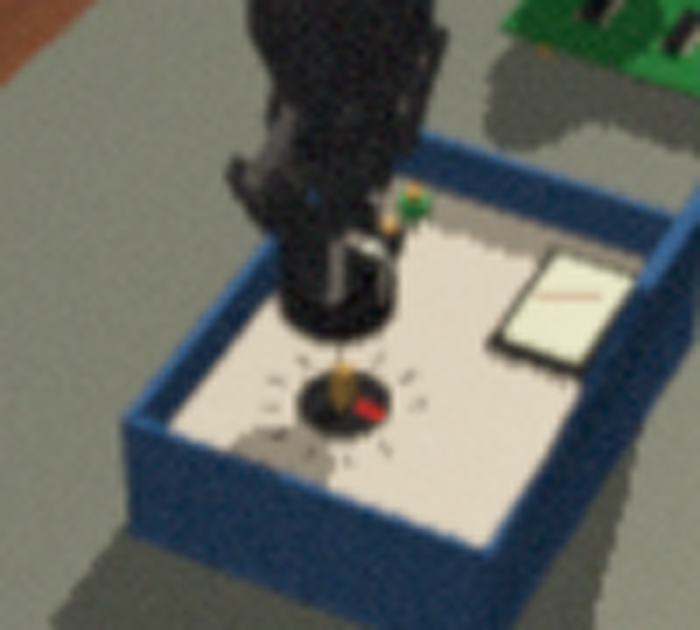

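View pics/i_w.png

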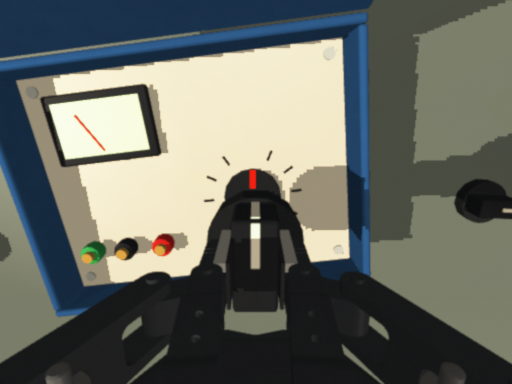

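View pics/i_t.png

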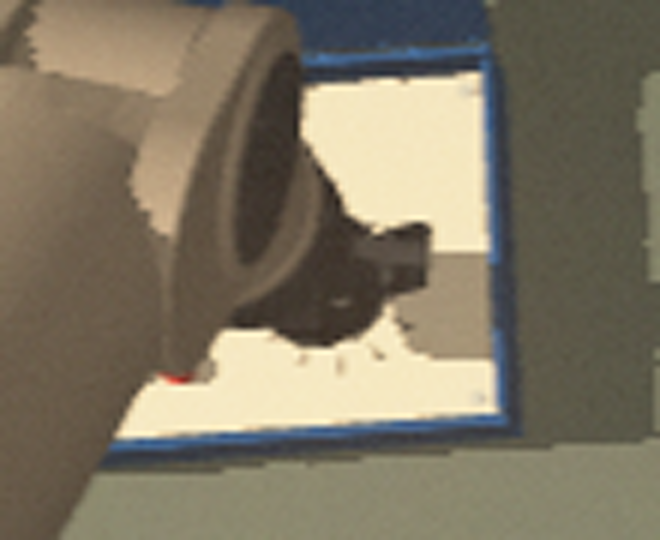

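```bash
python3 - <<'E'
from h import *
import pickle
w2=pickle.load(open("w2.pkl","rb")); t,s,w,o=pickle.load(open("c4.pkl","rb"))
q=o["tool_rot"]; r=R.from_quat([q[1],q[2],q[3],q[0]]); M=r.inv().apply
def redm(c,b):
    x0,y0,x1,y1=b; h=cv2.cvtColor(c["color"],cv2.COLOR_RGB2HSV)[y0:y1,x0:x1].astype(int); m=((h[...,0]<6)|(h[...,0]>174))&(h[...,1]>160)&(h[...,2]>110); ys,xs=np.nonzero(m); return np.stack([xs+x0,ys+y0],1)
A=redm(w2,(240,90,300,145)); L=np.array([onz(w2,*a,.047) for a in A]); f=cv2.fitLine((L[:,:2]*1000).astype(np.float32),2,0,.01,.01).ravel(); print("w2 red",L.mean(0),"yaw",np.degrees(np.arctan2(f[1],f[0]))); ax=onz(w2,268.35,116.04,.047); print("axis w2",ax, "off",np.linalg.norm(L.mean(0)-ax))
B=redm(w,(235,160,270,195)); L=np.array([onz(w,*a,.047) for a in B]); f=cv2.fitLine((L[:,:2]*1000).astype(np.float32),2,0,.01,.01).ravel(); print("now red",len(B),B.mean(0),B.min(0),B.max(0),L.mean(0),"yaw",np.degrees(np.arctan2(f[1],f[0])))
for v in (B[:,1].min()-.5,B[:,1].max()+.5):
    p=onz(w,B[:,0].mean(),v,.047); print("red end",p,"tool",M(p-o["eef_pos"]))
A2=L=np.array([onz(w2,*a,.047) for a in A]); print("w2 red extent from axis",np.linalg.norm(A2[:,:2]-ax[:2],axis=1).min(),np.linalg.norm(A2[:,:2]-ax[:2],axis=1).max())
# knob bar in tool frame from plane at measured depth
def ontz(u,v,zt):
    og,d=ray(w,u,v); a=M(og-o["eef_pos"]); b=M(d); return a+b*(zt-a[2])/b[2]
for zt in(.0445,.0475,.050): print(zt,[np.round(ontz(255,v,zt)[:2],4) for v in(220.5,311.2)],[np.round(ontz(u,265,zt)[0],4) for u in(195+147/4,195+330/4)])
E
```

```text
w2 red [0.51144589 0.11426753 0.047     ] yaw -3.4952762
axis w2 [0.49742735 0.11475406 0.047     ] off 0.01402698033916283
now red 132 [252.02272727 178.93181818] [249 170] [255 188] [0.51105617 0.11443158 0.047     ] yaw -1.2571738
red end [0.51835911 0.11421722 0.047     ] tool [-0.00357896 -0.02619978  0.14649382]
red end [0.50355247 0.11465215 0.047     ] tool [-0.00359103 -0.01138679  0.14652746]
w2 red extent from axis 0.007618533106161085 0.02079517934819485
0.0445 [array([-0.0014, -0.0264]), array([-0.0013,  0.0184])] [np.float64(-0.0115), np.float64(0.0085)]
0.0475 [array([-0.0014, -0.0252]), array([-0.0013,  0.0208])] [np.float64(-0.0117), np.float64(0.0088)]
0.05 [array([-0.0014, -0.0242]), array([-0.0013,  0.0228])] [np.float64(-0.012), np.float64(0.009)]
```

```bash
python3 - <<'E'
from h import *
import pickle
t,s,w,o=pickle.load(open("c4.pkl","rb")); print(o["t"],o["eef_pos"]); st()
for i in range(3):
    a=get_obs()
    w=read_camera("wrist"); b=get_obs()
    for o in(a,b):
        q=o["tool_rot"]; r=R.from_quat([q[1],q[2],q[3],q[0]]); print(o["t"],np.round(o["eef_pos"],4),"cam in tool",np.round(r.inv().apply(pose(w)[2]-o["eef_pos"]),4))
E
```

```text
12.3833 [0.49240088 0.11139309 0.1935533 ]
t 12.38 p [0.4924 0.1114 0.1936] q [-1.026  0.477  0.874  2.098 -0.516  0.795 -1.432] F [-0.3 -0.3 -0. ] T [-0.05  0.02  0.01] g 0.246
[[-0.029 -1.    -0.002]
 [-1.     0.029 -0.   ]
 [ 0.     0.002 -1.   ]]
12.3833 [0.4924 0.1114 0.1936] cam in tool [-0.0004 -0.0728 -0.0701]
12.4333 [0.4928 0.1109 0.1939] cam in tool [-0.001  -0.0725 -0.0696]
12.4333 [0.4928 0.1109 0.1939] cam in tool [-0.0004 -0.0728 -0.0701]
12.4833 [0.493  0.1107 0.1943] cam in tool [-0.0006 -0.0726 -0.0697]
12.4833 [0.493  0.1107 0.1943] cam in tool [-0.0004 -0.0728 -0.07  ]
12.5333 [0.4932 0.1107 0.1944] cam in tool [-0.0004 -0.0727 -0.0698]
```

```bash
python3 - <<'E'
from h import *
import pickle
o=get_obs(); w=read_camera("wrist"); pickle.dump((w,o),open("w7.pkl","wb")); save("j",w,(195,150,315,345),4)
q=o["tool_rot"]; r=R.from_quat([q[1],q[2],q[3],q[0]]); M=r.inv().apply
T=M(cloud(w).reshape(-1,3)-o["eef_pos"]).reshape(384,512,3)
print(np.round([T[v,255] for v in range(206,330,8)],4))
x0,y0,x1,y1=235,150,270,195
h=cv2.cvtColor(w["color"],cv2.COLOR_RGB2HSV)[y0:y1,x0:x1].astype(int); m=((h[...,0]<6)|(h[...,0]>174))&(h[...,1]>160)&(h[...,2]>110); ys,xs=np.nonzero(m); B=np.stack([xs+x0,ys+y0],1)
L=np.array([onz(w,*a,.047) for a in B]); print("red",L.mean(0),"tool",M(L.mean(0)-o["eef_pos"]),B.min(0),B.max(0),np.degrees(np.arctan2(*cv2.fitLine((L[:,:2]*1000).astype(np.float32),2,0,.01,.01).ravel()[1::-1]))); st()
E
```

```text
[[-4.000e-04 -2.560e-02  6.600e-02]
 [-4.000e-04 -2.570e-02  5.460e-02]
 [-4.000e-04 -2.410e-02  4.900e-02]
 [-4.000e-04 -2.040e-02  4.890e-02]
 [-4.000e-04 -1.650e-02  4.900e-02]
 [-4.000e-04 -1.260e-02  4.910e-02]
 [-4.000e-04 -8.900e-03  4.850e-02]
 [-4.000e-04 -4.700e-03  4.880e-02]
 [-4.000e-04 -1.000e-04  4.960e-02]
 [-4.000e-04  4.000e-03  4.940e-02]
 [-4.000e-04  7.700e-03  4.860e-02]
 [-4.000e-04  1.240e-02  4.920e-02]
 [-4.000e-04  1.690e-02  4.930e-02]
 [-4.000e-04  2.090e-02  4.860e-02]
 [-3.000e-04  1.452e-01  1.932e-01]
 [-3.000e-04  1.560e-01  1.938e-01]]
red [0.51135404 0.11434233 0.047     ] tool [-0.00401407 -0.01809384  0.14744099] [247 171] [253 190] -0.045375
t 12.58 p [0.4933 0.1109 0.1946] q [-1.025  0.475  0.875  2.097 -0.516  0.795 -1.432] F [-0.2 -0.4 -0.5] T [-0.03  0.01 -0.04] g 0.242
[[-0.03  -1.    -0.   ]
 [-1.     0.03   0.001]
 [-0.001  0.    -1.   ]]
```

View pics/j.png

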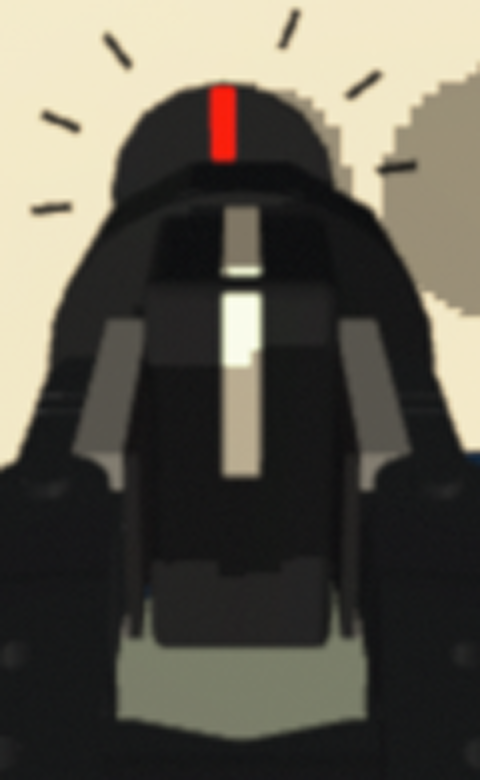

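```bash
python3 -m creep '[[[0,0,0,-0.0036,-0.002,0.01,0.01],[0,0,0,0,0,0.01,0.01],[0,0,0,0,0,0.008,0.01],[0,0,0,0,0,0,0.01],[0,0,0,0,0,0,0.01],[0,0,0,0,0,0,0.01],[0,0,0,0,0,0,0.01]]]'
python3 -c "
from h import *
st(); o=get_obs(); print(toolrel(np.array([.4954,.1145,.164])-o['eef_pos']))"
```

```text
t: 13.17
eef_pos: [0.4956, 0.1126, 0.1628]
tool_rot: [-0.0, -0.695, 0.719, 0.001]
contact_force: [0.3, 0.2, -0.3]
gripper_width: 0.244
t 13.17 p [0.4956 0.1126 0.1628] q [-0.976  0.529  0.816  2.109 -0.577  0.741 -1.39 ] F [ 0.3  0.2 -0.3] T [0.04 0.07 0.03] g 0.244
[[-0.034 -0.999 -0.001]
 [-0.999  0.034  0.001]
 [-0.001  0.001 -1.   ]]
[-0.00193057  0.0002724  -0.0011814 ]
```

```bash
python3 -m creep '[[[0,0,-0.005,-0.002,0.0002,0,0.01],[0,0,0,0,0,0,0.01],[0,0,0,0,0,0,0.01],[0,0,0,0,0,0,0.01]]]'
python3 - <<'E'
from h import *
import pickle
st(); o=get_obs(); print(toolrel(np.array([.4954,.1145,.164])-o['eef_pos']))
w=read_camera("wrist"); save("k",w,(195,150,315,345),4)
q=o["tool_rot"]; r=R.from_quat([q[1],q[2],q[3],q[0]]); M=r.inv().apply
x0,y0,x1,y1=235,150,270,205
h=cv2.cvtColor(w["color"],cv2.COLOR_RGB2HSV)[y0:y1,x0:x1].astype(int); m=((h[...,0]<6)|(h[...,0]>174))&(h[...,1]>160)&(h[...,2]>90); ys,xs=np.nonzero(m); B=np.stack([xs+x0,ys+y0],1)
L=np.array([M(onz(w,*a,.047)-o["eef_pos"]) for a in B]); print(len(B),L.mean(0),L.min(0),L.max(0))
E
```

```text
t: 13.5
eef_pos: [0.4959, 0.115, 0.1636]
tool_rot: [0.0, -0.697, 0.717, 0.001]
contact_force: [0.6, 0.0, -0.5]
gripper_width: 0.245
t 13.5 p [0.4959 0.115  0.1636] q [-0.98   0.527  0.816  2.107 -0.576  0.741 -1.39 ] F [ 0.6  0.  -0.5] T [-0.03  0.01  0.01] g 0.245
[[-0.029 -1.    -0.   ]
 [-1.     0.029  0.001]
 [-0.001  0.    -1.   ]]
[ 0.00049932  0.00045978 -0.00043172]
40 [ 0.00032031 -0.02090821  0.11656471] [-0.00167716 -0.02265117  0.11656124] [ 0.00293946 -0.01922836  0.11656761]
```

View pics/k.png

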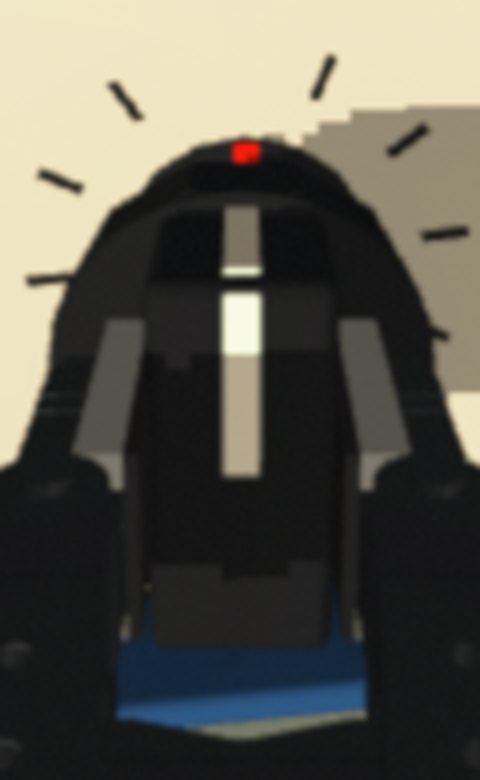

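```bash
python3 -m creep '[[[0,0,0,0.0005,0.0,0.003,0.01],[0,0,0,0,0,0.003,0.01],[0,0,0,0,0,0.003,0.01],[0,0,0,0,0,0,0.01],[0,0,0,0,0,0,0.01]]]'
python3 -c "
from h import *
st()"
```

```text
t: 13.97
eef_pos: [0.496, 0.1146, 0.1538]
tool_rot: [0.001, -0.697, 0.717, 0.0]
contact_force: [-0.3, 0.4, -1.2]
gripper_width: 0.24
t 13.97 p [0.496  0.1146 0.1538] q [-0.964  0.542  0.797  2.113 -0.595  0.722 -1.374] F [-0.3  0.4 -1.2] T [-0.04 -0.13 -0.03] g 0.24
[[-0.029 -1.     0.   ]
 [-1.     0.029  0.002]
 [-0.002 -0.    -1.   ]]
```

No contact force with the mouth about 5 mm below the tip, so the D is entering cleanly. I'll keep going down.

```bash
python3 -m creep '[[[0,0,0,0,0.0,0.003,0.01],[0,0,0,0,0,0.003,0.01],[0,0,0,0,0,0.0015,0.01],[0,0,0,0,0,0,0.01],[0,0,0,0,0,0,0.01]]]'
python3 -c "
from h import *
st()"
```

```text
t: 14.38
eef_pos: [0.496, 0.1145, 0.1453]
tool_rot: [0.001, -0.697, 0.717, 0.0]
contact_force: [0.3, -0.3, 2.3]
gripper_width: 0.248
t 14.38 p [0.496  0.1145 0.1453] q [-0.951  0.555  0.781  2.116 -0.61   0.706 -1.362] F [ 0.3 -0.3  2.3] T [ 0.06  0.03 -0.01] g 0.248
[[-0.029 -1.     0.   ]
 [-1.     0.029  0.001]
 [-0.001 -0.    -1.   ]]
```

```bash
python3 -m creep '[[[0,0,0,0,0.0,0.002,0.01],[0,0,0,0,0,0.002,0.01],[0,0,0,0,0,0,0.01],[0,0,0,0,0,0,0.01],[0,0,0,0,0,0,0.01]]]'
python3 -c "
from h import *
st()"
```

```text
t: 14.8
eef_pos: [0.4962, 0.1143, 0.1427]
tool_rot: [0.001, -0.697, 0.717, 0.002]
contact_force: [-2.5, -0.9, 6.5]
gripper_width: 0.245
t 14.8 p [0.4962 0.1143 0.1427] q [-0.944  0.558  0.774  2.117 -0.617  0.703 -1.355] F [-2.5 -0.9  6.5] T [-0.05  0.42  0.07] g 0.245
[[-0.029 -1.    -0.001]
 [-1.     0.029  0.004]
 [-0.004  0.001 -1.   ]]
```

```bash
python3 -m creep '[[[0,0,0,0,0.0,0.002,0.01],[0,0,0,0,0,0.002,0.01],[0,0,0,0,0,0.002,0.01],[0,0,0,0,0,0,0.01],[0,0,0,0,0,0,0.01]]]'
python3 - <<'E'
from h import *
st(); s=read_camera("scene"); w=read_camera("wrist"); save("l_s",s,(215,60,345,180),6); save("l_w",w)
E
```

```text
t: 15.22
eef_pos: [0.4964, 0.1137, 0.1418]
tool_rot: [0.003, -0.696, 0.718, 0.005]
contact_force: [-2.1, -0.5, 6.7]
gripper_width: 0.244
t 15.22 p [0.4964 0.1137 0.1418] q [-0.933  0.558  0.767  2.116 -0.625  0.704 -1.347] F [-2.1 -0.5  6.7] T [-0.06  0.55  0.06] g 0.244
[[-0.031 -1.    -0.003]
 [-0.999  0.031  0.011]
 [-0.011  0.004 -1.   ]]
```

View pics/l_s.png

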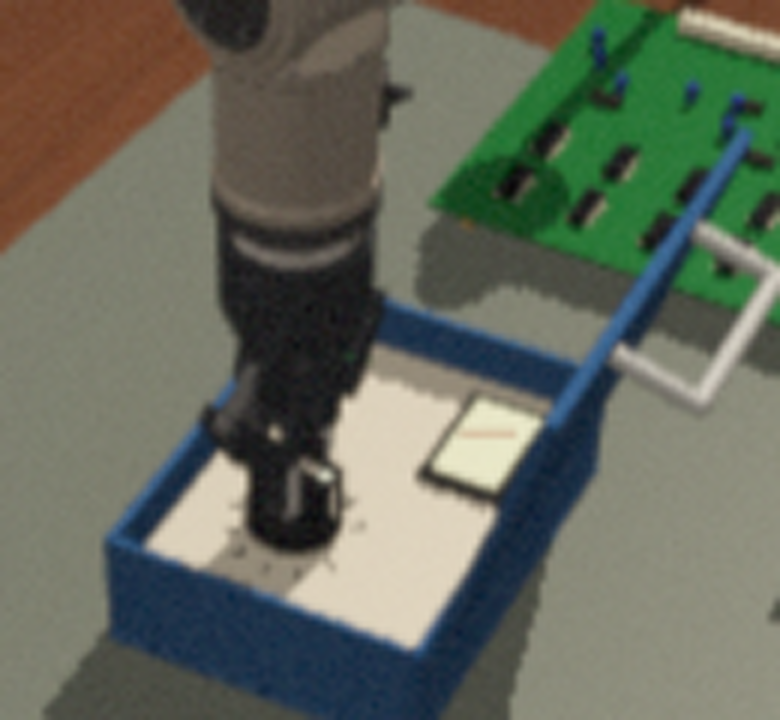

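View pics/l_w.png

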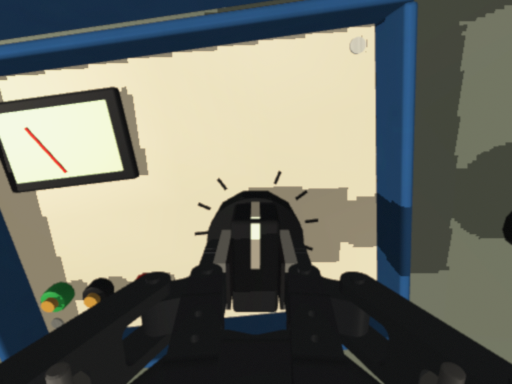

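```bash
python3 -m creep '[[[0.004,0.012,0,-0.0005,0.0,0.005,0.01],[0,0,0,0,0,0.005,0.01],[0,0,0,0,0,0.005,0.01]]]'
python3 -c "
from h import *
st()"
```

```text
t: 15.57
eef_pos: [0.498, 0.1132, 0.1389]
tool_rot: [0.004, -0.695, 0.719, 0.007]
contact_force: [-28.6, -3.0, 88.7]
gripper_width: 0.249
t 15.57 p [0.498  0.1132 0.1389] q [-0.924  0.565  0.761  2.114 -0.635  0.702 -1.34 ] F [-28.6  -3.   88.7] T [-0.63  6.36  0.08] g 0.249
[[-0.035 -0.999 -0.004]
 [-0.999  0.035  0.015]
 [-0.015  0.005 -1.   ]]
```

```bash
python3 -m creep '[[[0,0,0,0,0.0,-0.001,0.01]]]'
python3 - <<'E'
from h import *
st()
E
```

```text
t: 15.65
eef_pos: [0.498, 0.1128, 0.1424]
tool_rot: [0.005, -0.694, 0.72, 0.008]
contact_force: [-3.7, 0.2, 5.2]
gripper_width: 0.242
t 15.65 p [0.498  0.1128 0.1424] q [-0.924  0.558  0.764  2.113 -0.631  0.709 -1.342] F [-3.7  0.2  5.2] T [0.   0.66 0.03] g 0.242
[[-0.036 -0.999 -0.005]
 [-0.999  0.036  0.019]
 [-0.019  0.006 -1.   ]]
```

```bash
python3 -m creep '[[[0.006,0.019,0,-0.002,0.002,0.002,0.01],[0,0,0,0,0,0.001,0.01],[0,0,0,0,0,0.001,0.01]]]'
python3 - <<'E'
from h import *
st()
w=read_camera("wrist"); save("m",w,(195,150,315,345),4); st()
E
```

```text
t: 15.9
eef_pos: [0.4976, 0.1141, 0.1423]
tool_rot: [0.003, -0.693, 0.721, -0.0]
contact_force: [-2.3, -1.5, 6.6]
gripper_width: 0.248
t 15.9 p [0.4976 0.1141 0.1423] q [-0.944  0.56   0.775  2.117 -0.622  0.697 -1.361] F [-2.3 -1.5  6.6] T [-0.21  0.55 -0.02] g 0.248
[[-0.039 -0.999  0.005]
 [-0.999  0.039  0.004]
 [-0.004 -0.004 -1.   ]]
t 15.95 p [0.4976 0.1141 0.1422] q [-0.943  0.56   0.775  2.117 -0.622  0.697 -1.361] F [-1.9 -0.2  6.5] T [0.02 0.46 0.02] g 0.243
[[-0.039 -0.999  0.005]
 [-0.999  0.039  0.004]
 [-0.004 -0.004 -1.   ]]
```

View pics/m.png

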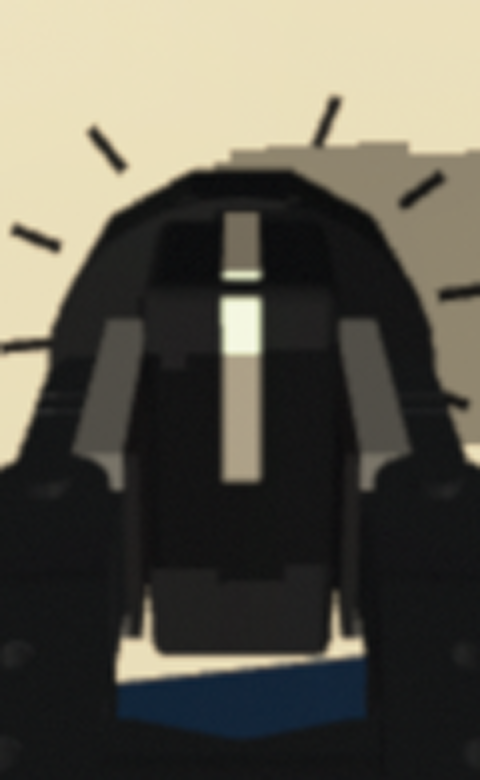

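```bash
python3 -m creep '[[[-0.004,0.005,0,0,0.001,0.0035,0.01],[0,0,0,0,0,0.0035,0.01]]]'
python3 -c "
from h import *
st()"
```

```text
t: 16.12
eef_pos: [0.498, 0.1141, 0.1389]
tool_rot: [0.002, -0.693, 0.721, 0.001]
contact_force: [-24.5, -1.3, 82.6]
gripper_width: 0.246
t 16.12 p [0.498  0.1141 0.1389] q [-0.938  0.567  0.769  2.116 -0.628  0.696 -1.356] F [-24.5  -1.3  82.6] T [-0.52  5.47  0.08] g 0.246
[[-0.04  -0.999  0.001]
 [-0.999  0.04   0.004]
 [-0.004 -0.001 -1.   ]]
```

```bash
python3 - <<'E'
from h import *
for i in range(3):
    w=read_camera("wrist"); o=get_obs(); print(o["t"],np.round(o["eef_pos"],4),np.round(o["contact_force"],1))
save("n",w,(195,150,315,345),4)
s=read_camera("scene"); save("n_s",s,(235,110,295,160),12)
E
```

```text
16.1667 [0.4979 0.1139 0.1393] [-15.1  -0.2  46. ]
16.2167 [0.4979 0.114  0.1393] [-14.4  -0.8  46.8]
16.2667 [0.4979 0.114  0.1393] [-15.3   0.1  46. ]
```

View pics/n.png

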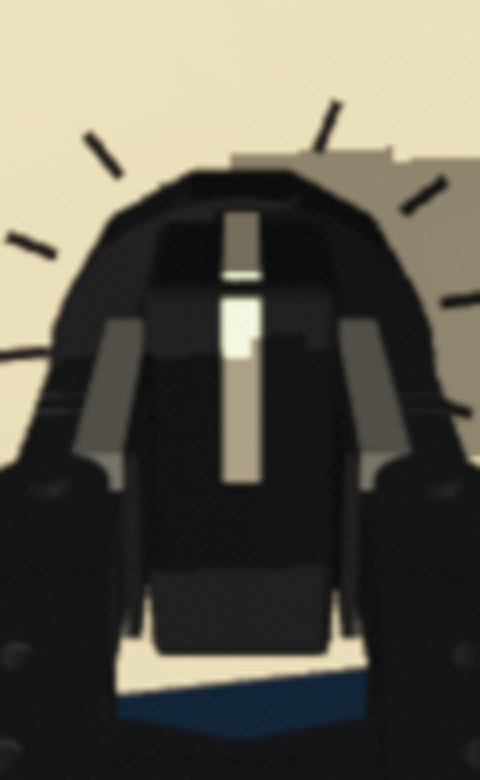

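View pics/n_s.png

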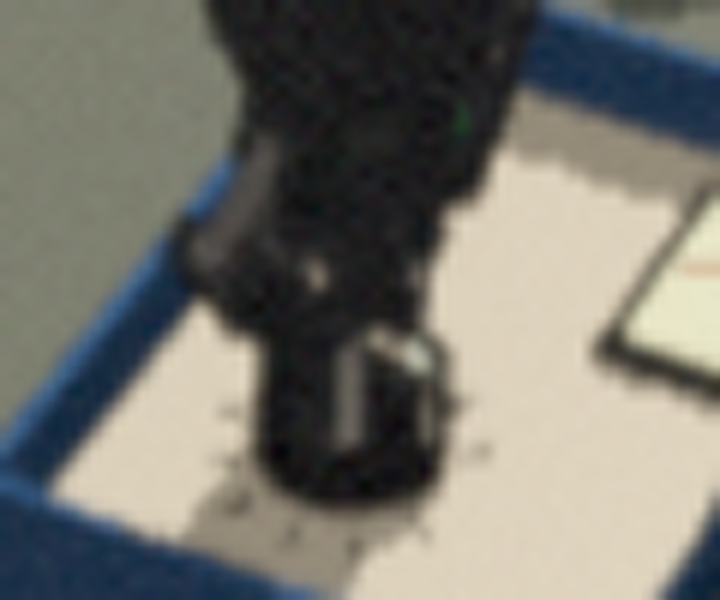

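```bash
python3 - <<'E'
from h import *
w=read_camera("wrist"); P=cloud(w)
b=P[235:300,240:272,2]; print("bar top",np.nanmedian(b),np.nanstd(b))
for (x0,y0,x1,y1) in [(210,120,240,150),(265,120,290,145),(150,180,190,210)]: print("panel",np.nanmedian(P[y0:y1,x0:x1,2]))
s=read_camera("scene"); S=cloud(s)
q=S[130:155,250:275].reshape(-1,3); q=q[(abs(q[:,0]-.497)<.035)&(abs(q[:,1]-.1147)<.035)]; print(np.histogram(q[:,2],bins=np.arange(.04,.14,.004)))
# skirt top points from wrist: ring outside bar ahead
k=P[193:215,225:290].reshape(-1,3); print(np.histogram(k[:,2],bins=np.arange(.04,.1,.003)))
o=get_obs(); print(np.round(o["eef_pos"],4),np.round(o["contact_force"],1),o["t"])
E
```

```text
bar top 0.09081706673927843 0.0005776372403020834
panel 0.04494808233077702
panel 0.04502516242717097
panel 0.04492471670071331
(array([31, 74, 14, 11, 21, 24, 31, 12, 11, 17,  9, 21, 33, 16, 10, 12,  5,
        5, 13,  7, 10,  3,  6, 10]), array([0.04 , 0.044, 0.048, 0.052, 0.056, 0.06 , 0.064, 0.068, 0.072,
       0.076, 0.08 , 0.084, 0.088, 0.092, 0.096, 0.1  , 0.104, 0.108,
       0.112, 0.116, 0.12 , 0.124, 0.128, 0.132, 0.136]))
(array([  0, 183,  18,  67,  89,  98,  85, 166, 292,  81,  83,  82,  92,
        79,   8,   0,   0,   0,   0]), array([0.04 , 0.043, 0.046, 0.049, 0.052, 0.055, 0.058, 0.061, 0.064,
       0.067, 0.07 , 0.073, 0.076, 0.079, 0.082, 0.085, 0.088, 0.091,
       0.094, 0.097]))
[0.4978 0.114  0.1392] [-14.7  -1.1  46.4] 16.4167
```

The bar top reads 0.091 m at TCP z 0.139, with the knob bearing on something rigid. I'll back off slightly to separate the spring range from the stop.

```bash
python3 -m creep '[[[0,0,0,0,0,0,0.01]]]'
python3 - <<'E'
from h import *
st()
for i in range(2):
    w=read_camera("wrist"); o=get_obs(); P=cloud(w); print(np.round(o["eef_pos"],4),np.round(o["contact_force"],1),"bar",np.nanmedian(P[240:300,240:272,2]))
E
python3 -m creep '[[[0,0,0,0,0,0,0.01]]]'
python3 - <<'E'
from h import *
for i in range(2):
    w=read_camera("wrist"); o=get_obs(); P=cloud(w); print(np.round(o["eef_pos"],4),np.round(o["contact_force"],1),"bar",np.nanmedian(P[240:300,240:272,2]))
E
```

```text
t: 16.5
eef_pos: [0.4979, 0.1139, 0.1409]
tool_rot: [0.003, -0.693, 0.721, 0.002]
contact_force: [-4.0, -0.0, 6.2]
gripper_width: 0.246
t 16.5 p [0.4979 0.1139 0.1409] q [-0.937  0.562  0.77   2.116 -0.627  0.699 -1.357] F [-4.  -0.   6.2] T [-0.07  0.74  0.03] g 0.246
[[-0.041 -0.999  0.002]
 [-0.999  0.041  0.007]
 [-0.007 -0.001 -1.   ]]
[0.4979 0.1138 0.1408] [-3.8  0.2  7.2] bar 0.09232358021199094
[0.4978 0.1139 0.1403] [-2.6  0.5  7.1] bar 0.09226156863209102
t: 16.68
eef_pos: [0.4978, 0.1138, 0.1409]
tool_rot: [0.003, -0.692, 0.721, 0.002]
contact_force: [-1.8, 1.0, 6.1]
gripper_width: 0.24
[0.4978 0.1138 0.141 ] [-2.4 -0.7  6.6] bar 0.09236059318702661
[0.4978 0.1138 0.1409] [-1.7  0.1  7.1] bar 0.09248377140600281
```

```bash
python3 - <<'E'
from h import *
def fit(p):
    p=p[np.isfinite(p).all(1)]; A=np.c_[p[:,:2]-p[:,:2].mean(0),np.ones(len(p))]; s=np.linalg.lstsq(A,p[:,2],rcond=None)[0]; return np.round(s,4),p.mean(0)
w=read_camera("wrist"); P=cloud(w); print("bar slope (dz/dx,dz/dy)",fit(P[232:305,240:272].reshape(-1,3)))
print("panel",fit(P[110:180,150:290].reshape(-1,3)))
import pickle
w7,o=pickle.load(open("w7.pkl","rb")); P=cloud(w7); print("w7 bar",fit(P[230:303,240:272].reshape(-1,3)))
w3=pickle.load(open("w3.pkl","rb")); P=cloud(w3); q=P[80:150,230:290].reshape(-1,3); q=q[(q[:,2]>.038)&(q[:,2]<.05)]; print("w3",fit(q))
save("p",w,(160,130,350,290),4)
# collar height from w2
w2=pickle.load(open("w2.pkl","rb")); P=cloud(w2); print("collar z",np.nanmedian(P[100:110,258:278,2]),np.nanmedian(P[105:128,254:260,2]),"panel",np.nanmedian(P[60:80,290:320,2]), "brass",np.nanmax(P[112:121,263:272,2]))
E
```

```text
bar slope (dz/dx,dz/dy) (array([-0.0039,  0.0119,  0.0924]), array([0.49946101, 0.11425341, 0.09235725]))
panel (array([ 0.0008, -0.0006,  0.045 ]), array([0.55032706, 0.13276475, 0.04497919]))
w7 bar (array([0.0045, 0.0031, 0.1452]), array([0.49534836, 0.110855  , 0.14521992]))
w3 (array([ 0.0051, -0.0023,  0.0418]), array([ 0.47956936, -0.18247864,  0.04183023]))
collar z 0.04895334216499798 0.04884869651107915 panel 0.044912998465441806 brass 0.06955452334183401
```

View pics/p.png

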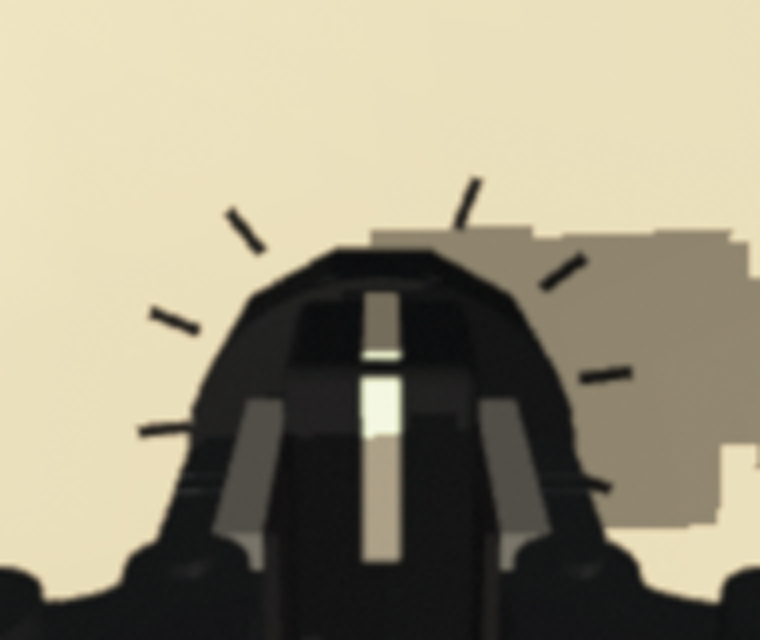

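The collar's top measures 4 mm above the panel, and the rigid contact comes with the skirt at that same height, about 5 mm of press. The skirt therefore lands on the collar, beyond the required 4 mm. I'll press lightly onto it and hold.

```bash
python3 -m creep '[[[0.001,0.008,0,-0.0005,0.0005,0.0025,0.01]]]'
python3 - <<'E'
from h import *
for i in range(3):
    w=read_camera("wrist"); o=get_obs(); P=cloud(w); print(np.round(o["eef_pos"],4),np.round(o["contact_force"],1),"bar",np.nanmedian(P[240:300,240:272,2]))
st()
E
```

```text
t: 16.92
eef_pos: [0.4977, 0.1144, 0.1393]
tool_rot: [0.001, -0.692, 0.722, -0.001]
contact_force: [-9.2, -0.4, 37.6]
gripper_width: 0.245
[0.4978 0.1143 0.1396] [-5.3  1.1 19.7] bar 0.09084625399419717
[0.4978 0.1143 0.1396] [-5.6 -0.2 17.5] bar 0.0910602360412407
[0.4977 0.1143 0.1396] [-5.4 -0.2 18.3] bar 0.0910991573970978
t 17.07 p [0.4977 0.1143 0.1396] q [-0.943  0.566  0.773  2.116 -0.625  0.695 -1.362] F [-5.4 -0.2 18.3] T [-0.1   1.13  0.03] g 0.242
[[-0.041 -0.999  0.003]
 [-0.999  0.041  0.001]
 [-0.001 -0.003 -1.   ]]
```

```bash
python3 - <<'E'
from h import *
s=read_camera("scene"); save("z_s",s); o=get_obs(); print(o["t"],np.round(o["eef_pos"],4),np.round(o["contact_force"],1))
E
```

```text
17.1167 [0.4977 0.1143 0.1396] [-5.1  0.3 17.6]
```

View pics/z_s.png

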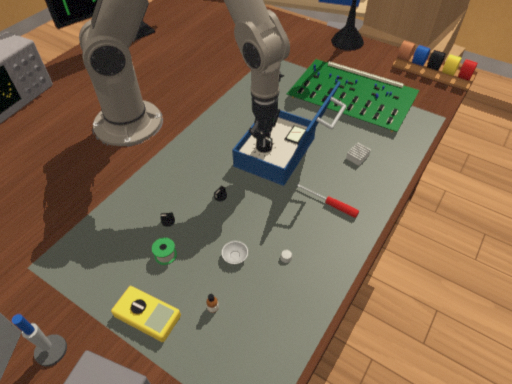

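The final scene view shows the lid leaning back with its handle at (335,110), the knob held on the spindle at (263,143), and all bystanders where they started. Handing in.

```bash
python3 - <<'E'
from station import hand_in
print(hand_in())
E
```

```text
the job is handed in; nothing more can be done
None
```

I opened the lid onto its stop, fitted the largest knob on the spindle with its pointer over the flat, and handed in at about 17 s while still holding it pressed down.

**Last checks**
- **Press force:** a steady 18 N upward on the tool. The TCP was steady at z = 0.1396 m over the last readings.
- **Knob alignment:** the tool axes gave upright within 0.01 rad. Knob yaw was about -2.3°, against a measured spindle yaw of about -1.5° (readings from 0° to -3.5°).
- **Knob depth:** the top of the knob was at 0.091 m, which puts its underside at about 0.049 m. That is about 5 mm of spindle press, if the knob is fully on.
- **Surroundings:** the lid was leaning back and every bystander was in its starting place in the last scene picture.

**Disagreements and slips**
- **Press depth short of 8 mm:** the knob met something rigid at about 5 mm. I take this to be the skirt landing on the collar, which I measured at 4 mm thick. That is past the required 4 mm, but the margin rests on camera range readings good to roughly 1–2 mm.
- **Force peaks:** wrist readings briefly reached about 75 N while regripping the knob (fingertips on its skirt) and 83–89 N in the first two presses. All are under the 120 N limit.
- **Knob shift in the grip:** the knob moved roughly 1 mm in the fingers during the first press. It was still firmly held at the end.

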